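# Hang a sample pail from an S-hook in the rail's neck

## Task

Hang the grey-tabbed steel S-hook over the bench rail so that it sits fully home in the rail's short narrow neck (feel along the rail for it) and let go of it; then hang the little steel pail by its bail in the hook's lower curl and leave it hanging freely, upright and still. Work gently: never press or drag the hook on the rail, or the pail on the hook, with more than about 20 N, and leave the jar, dish and comb where they are.

Things in the scene. Friction and masses are not known exactly. Their poses are not given: they have to be found in the camera images.
- stand: Fixed steel rail stand; origin on the bench under mid-span. y runs along the rail, z up, x square to the rail, away from the robot. Two posts 18 mm thick at y = -150 and +150 mm, 267 mm high with black bushings. The bar can be set endways in the bushings: the middle of its neck lies anywhere from y = -42 to +42 mm and is not given; find it by feel or sight.
- rail_mid (a point): Fixed point at mid-span (not the neck), at the height of the rail's axis, 245 mm up. Round steel bar 20 mm thick (top 255 mm up), 420 mm long, with one neck 17 mm long and 10 mm thick (top 250 mm up) with square shoulders. The bar is sprung: it gives 1 mm per 1.5 N downwards and 1 mm per 2 N endways, and comes back. Axes as the stand.
- hook_tab (a point): Grasp point on the S-hook's upright grey tab (22 mm in x, 12 mm in y, 50 mm high), on its middle line, 34 mm above hook_crest and 20 mm below the tab's top. Hook axes: z up, y across the strip (to lie along the rail), x square to the rail. Grasp from above, fingers closing along y.
- hook_crest (a point): Underside of the top of the upper curl, which rests on the rail: 250 mm up when home in the neck, 255 mm on the thick bar. Strip 12 mm wide, 4 mm thick, about 70 g. Upper curl opens down, 26 mm wide inside; its free leg (+x side) ends 23 mm below here, the -x leg is straight to 52 mm below, then slants to +x. So bring it to the rail from the -x side, free leg over the bar, then lower. Starts upright on a fixed grey stub; lift it 35 mm to clear.
- hook_curl (a point): Bottom of the inside of the lower curl, where the bail rests; 110 mm below hook_crest, same axes. The curl opens up, 26 mm wide inside; its free tip is at x = -15 mm, z = +17 mm from here, so a bar enters from the -x side over the tip and under the slanting shank (underside at z = +37 mm at x = 0). Hang the hook with its +x the same way as the stand's +x.
- pail_grip (a point): Grasp point: middle of the upright grey lug (24 mm in x, 10 mm in y, 36 mm high) on a short arm, 92 mm out from the pail's axis on its -x side, 56 mm above the pail's underside. Grasp from above, fingers closing along y. Pail axes: z up, y along the bail's bar. When hung, the pail's x points the same way as the hook's.
- pail_bail (a point): Middle of the rigid bail's straight top bar (44 mm long along y, wire 6 mm thick), 98 mm above the pail's underside, over its axis. Steel pail 80 mm across the rim, 60 mm high, about 130 to 250 g, standing on the bench at the start. Resting in the lower curl this point is 3 mm above hook_curl.
- jar: Bystander: glass jar 52 mm across, 75 mm high; origin under its centre. Leave alone.
- dish: Bystander: clear flat dish 88 mm across, 15 mm high, lying on the bench between robot and rail; origin under its centre. Leave alone.
- comb: Bystander: dark blue plastic bar, 30 x 140 x 8 mm; origin under its centre. Leave alone.
Not all that is in view belongs to the job. Of the things shaped like the part that bears hook_tab, the bare steel one is meant.

How it is judged (in metres and radians):
On the way, in this order (a step that is already met when the one before it is completed fails the run):
1. the S-hook sits fully home in the rail's neck and has been let go (z of hook_crest in the frame of stand between 0.242 and 0.2515 m and x of hook_crest in the frame of stand between -0.008 and 0.008 m and y of hook_crest in the frame of stand between -0.06 and 0.06 m and angle between hook_crest's own z axis and vertical below 0.35 rad and contact force between hook and stand above 0.2 N and contact force between the fingers and hook below 0.05 N), for 0.3 s.
2. the pail hangs by its bail in the hook's lower curl, let go, the hook still home in the neck (z of hook_crest in the frame of stand between 0.242 and 0.2515 m and x of hook_crest in the frame of stand between -0.008 and 0.008 m and y of hook_crest in the frame of stand between -0.06 and 0.06 m and angle between hook_crest's own z axis and vertical below 0.35 rad and contact force between hook and stand above 0.2 N and distance between pail_bail and hook_curl below 0.014 m and contact force between pail and hook above 0.5 N and z of pail_bail in the frame of stand above 0.115 m and angle between pail_bail's own z axis and vertical below 0.25 rad and contact force between the fingers and pail below 0.05 N and contact force between pail and stand below 0.05 N), for 0.3 s.
At the end, for the whole second after the job is handed in: Hook home in the neck (crest 242-251.5 mm high, within 8 mm of the rail line, 60 mm of mid-span, tilt < 0.35 rad) and bearing on it; bail within 14 mm of curl seat, over 115 mm high; pail tilt < 0.25 rad, on the hook alone, under 0.06 m/s and 0.6 rad/s; jar, dish, comb within 15 mm of starts (all of step 2 and linear speed of each of pail, hook below 0.06 m/s and angular speed of pail below 0.6 rad/s and distance of each of jar, dish, comb from where it was at the start of the episode below 0.015 m); the robot touches nothing.
It fails at once if hook and rail stand pressed together with more than 22 N (contact force between hook and stand above 22 N).
It fails at once if pail and hook pressed together with more than 22 N (contact force between pail and hook above 22 N).
It fails at once if the jar moved more than 15 mm (distance of jar from where it was at the start of the episode above 0.015 m).
It fails at once if the dish moved more than 15 mm (distance of dish from where it was at the start of the episode above 0.015 m).
It fails at once if the comb moved more than 15 mm (distance of comb from where it was at the start of the episode above 0.015 m).
It also fails if it takes over 72 s, if anything falls off the work surface, if the arm or the gripper's body presses on something with over 40 N, if the wrist force passes 120 N, or if a joint passes its speed limit or range.

## Robot

A 6-joint arm with a two-finger parallel gripper is mounted at the origin on the work surface. World frame = base frame: x ahead of the robot, y to its left, z up, the work surface at z = 0. Lengths are in mm, angles in rad, forces in N, time in s.
With the tool pointing down it reaches from about 350 to 775 mm from the base axis. Payload 7.3 kg.
Tool frame: the origin (TCP) lies on the centre line of the jaws, within the pads' length; the fingertips stand 22 mm ahead of it and the grasp point (between the pads) lies 3 mm ahead of it; z points along the fingers, y is the direction in which the jaws open and shut (so a half turn about z gives the same grasp; the last joint's range is limited). The gripper opens to 92 mm and grips with 3 to 60 N. Pads are 19 mm wide; open, the fingers measure 130 mm over their backs; the gripper's body (75 mm by 190 mm) begins 47 mm behind the grasp point.
Start: joints at [-1.467, 0.342, 1.524, -0, 1.275, -0.146], TCP at [129.807, -508.717, 248.741] pointing down, gripper open.
Joint ranges: [-2.53, 2.53], [-0.77, 2.02], [0.04, 2.7], [-1, 4.14], [0.28, 2.66], [-3.11, 3.11]. Speed limits (rad/s): [2.57, 2.57, 3.14, 3.14, 3.14, 3.14].

## Interface

Orientations are given as [roll, pitch, yaw] about the fixed x, y, z axes, in that order (R = Rz(yaw) Ry(pitch) Rx(roll)).
In Python, from plant import get_obs, capture, close_job gives the robot as it stands.
- The arm moves only by the tool carry_out, never from a script. Its arguments are lists of equal length, an entry for each row: "xyz": the shift along the tool's x, y, z scaled (see below), a list of three; "dr": the turn, a rotation vector about the tool's x, y, z scaled (see below), a list of three. A call has 1 to 8 rows; each row shifts and turns the commanded pose from where the row before left it, along the tool's axes as they then stand; what a row does not reach is not made up. The controller multiplies each number of a shift by 0.06 m and each number of a turn by 8 degrees. A row lasts 1/8 s, in which the tool goes at most 62.5 mm and 10.7 degrees, less where a joint would pass 70% of its speed; a pose out of reach is approached as far as the arm can. A call with a number of a shift or a turn outside -1 to 1 is refused whole. A call with a gripper value outside its range is refused whole. "gripper" is the gripper's target within -1 to 1 (fully open at 1, half-way at 0, shut at -1), set as the call begins (left out, the last holds). The fingers move at their own pace and stop on an object; the grip force is fixed at half the most. Time passes only in rows, so rows that do not move let the fingers close. It gives the time, the measured TCP pose, the force and the opening at its end, in the units of the state.
- get_obs(): the state, without advancing time (a new reading comes with each control period).
- capture(name): name is "side" or "top"; returns a dict with "image" (400x640x3 uint8, blue, green, red), "fx", "fy", "cx", "cy" (pixels), "pose" (4x4, takes a point from camera to world coordinates). Camera axes: x right, y up, looking along -z (the intrinsics and any distortion apply to the point x, -y, -z); pixel columns grow to the right and rows downward; lengths in mm; the calibration is good to about 2 mm. A picture is of the moment at which its call begins. There is no depth.
- close_job(): hands the job in, once; it reports no verdict.
The state is a dict: "time": time; "joint_positions": joint angles; "dq": joint speeds; "tau": joint torques, N m; "tool_pos": TCP position; "tcp_rot": TCP orientation; "contact_force": force on the tool from outside, world axes, zero at the start; "moment": the same for the moment, N m; "grip_width": finger opening in mm.
Only numpy, scipy, OpenCV 4.12 (cv2) and the standard library are available. Lean on these libraries where they do the work, as an engineer would, in place of code of your own. Each camera call takes 0.05 s, during which the arm holds its last target.

## Working session

There is one attempt and no reset: what is moved stays moved. The work goes in short steps, Python scripts to look and compute and a tool call to move; the robot and the scene stay as the last step left them, time stands still between calls to the robot, and variables do not carry over. Pictures are saved under pics/ and viewed, and the job is handed in when it is done.

Besides the shell and the picture viewer there is one more tool, called as name(argument=value, ...) on one line, values as JSON. carry_out: Moves the arm, as the interface text tells. Shifts and turns lie within -1 to 1; 1 stands for 0.06 m of shift or 8 degrees of turn. Its arguments: {"type":"object","properties":{"xyz":{"type":"array"},"dr":{"type":"array"},"gripper":{"type":"number"}},"required":["xyz","dr"]}

```bash
ls; mkdir -p pics; python3 - <<'E'
from plant import get_obs, capture
import cv2,numpy as np
print(get_obs())
for n in("side","top"):
    c=capture(n); cv2.imwrite(f"pics/{n}0.png",c["image"]); print(n,c["fx"],c["fy"],c["cx"],c["cy"],[k for k in c]); print(np.round(c["pose"],4).tolist())
E
```

```text
pics
{'time': 0.0, 'joint_positions': array([-1.46704158e+00,  3.42724659e-01,  1.52501440e+00, -1.81058364e-05,
        1.27537546e+00, -1.46005228e-01]), 'dq': array([-0.00102394,  0.00212062,  0.00092103,  0.00126571, -0.00077042,
       -0.00105072]), 'tau': array([ 9.57908669e-04, -4.31235945e+01, -2.44217777e+01,  7.19769322e-02,
        5.58606035e-02, -1.18721473e-04]), 'tool_pos': array([ 129.74048117, -508.33803091,  248.04483634]), 'tcp_rot': array([-3.14008445e+00, -2.04283361e-04,  2.49765104e-01]), 'contact_force': array([-0.43079436,  0.46005194,  0.80968535]), 'moment': array([ 0.02744686, -0.06051736, -0.05948659]), 'grip_width': 91.76662870675402}
side 454.85386431842795 454.85386431842795 316.6675324326485 202.52848098461251 ['image', 'fx', 'fy', 'cx', 'cy', 'pose']
[[0.9832, 0.1083, -0.1466, 421.0149], [-0.1818, 0.6396, -0.7469, -819.734], [0.0129, 0.761, 0.6486, 860.6858], [0.0, 0.0, 0.0, 1.0]]
top 413.6791028947883 413.6791028947883 317.2441505599446 205.01955840537903 ['image', 'fx', 'fy', 'cx', 'cy', 'pose']
[[-0.0101, 0.9939, -0.1103, 492.4844], [-0.9999, -0.0101, 0.0006, -16.7354], [-0.0005, 0.1103, 0.9939, 1114.6817], [0.0, 0.0, 0.0, 1.0]]
```

View pics/side0.png

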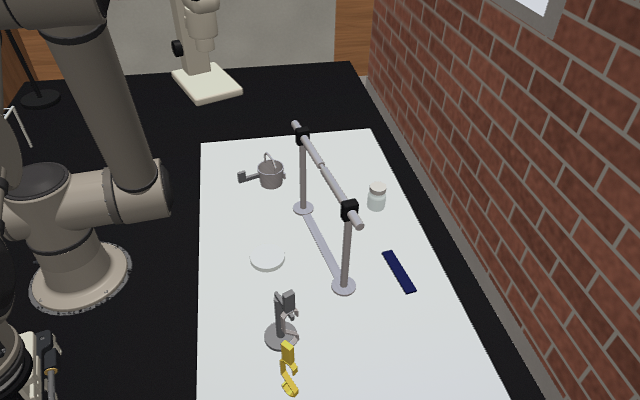

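View pics/top0.png

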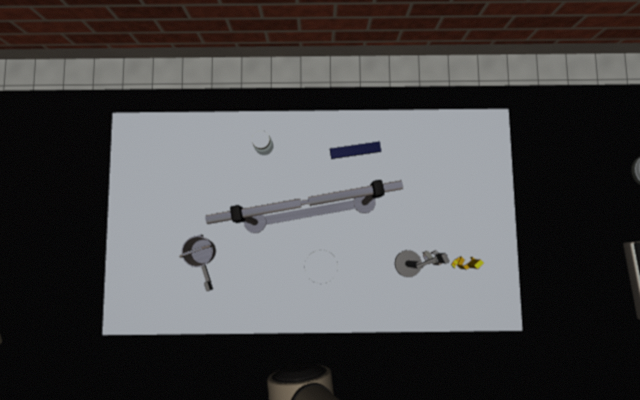

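The side view shows the rail from (296,125) to (360,222), with a step near (322,165). The hook on its stub is at (288,300), the yellow decoy at (289,368), the pail at (270,172) with its lug at (241,177), and the dish at (267,260). In the top view the neck is near (305,201), the hook near (440,258) and the pail near (199,250). I'll zoom in next.

```bash
python3 - <<'E'
import cv2
s=cv2.imread("pics/side0.png");t=cv2.imread("pics/top0.png")
def z(im,x,y,w,h,k,n): cv2.imwrite("pics/"+n,cv2.resize(im[y:y+h,x:x+w],None,fx=k,fy=k,interpolation=cv2.INTER_CUBIC))
z(s,255,275,60,70,8,"z_hook_s.png"); z(t,385,235,110,50,7,"z_hook_t.png")
z(s,230,110,140,120,5,"z_rail_s.png"); z(t,180,170,240,130,3,"z_rail_t.png")
E
```

```text
(no output)
```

View pics/z_hook_s.png

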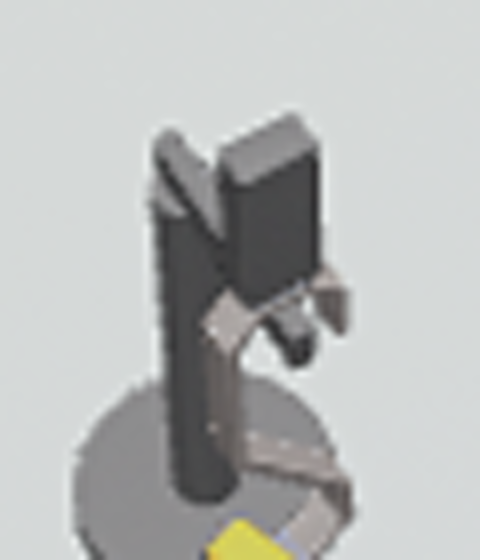

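View pics/z_hook_t.png

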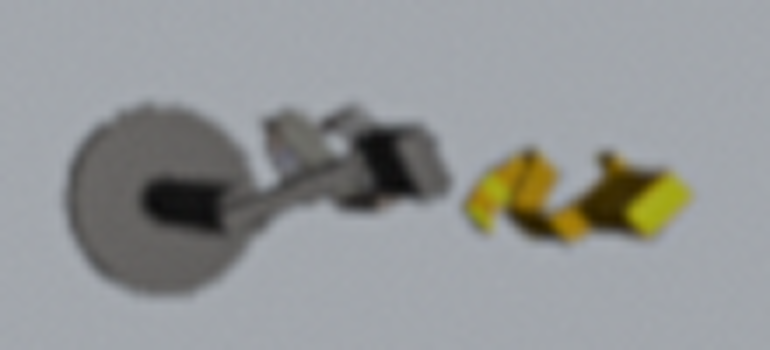

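View pics/z_rail_s.png

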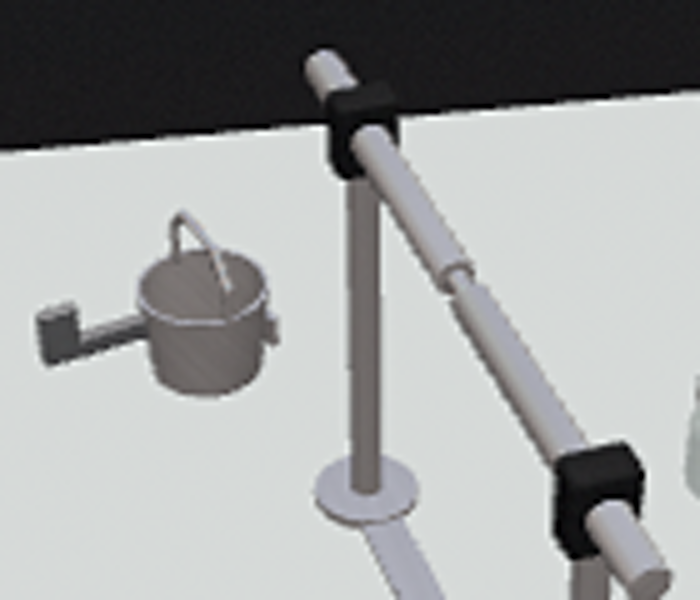

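View pics/z_rail_t.png

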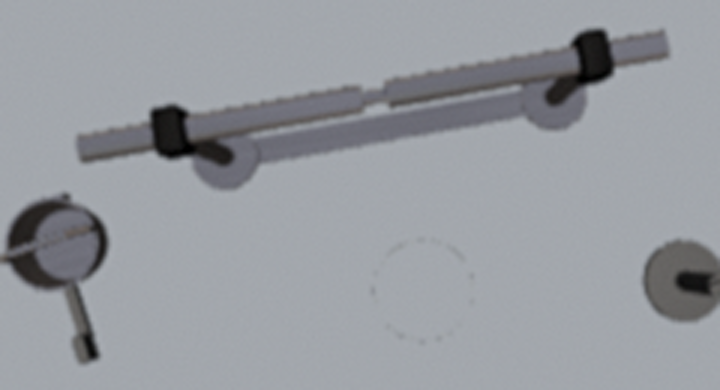

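```bash
cat > h.py <<'E'
import numpy as np
K={"side":(454.85386,316.66753,202.52848,np.array([[0.9832,0.1083,-0.1466,421.0149],[-0.1818,0.6396,-0.7469,-819.734],[0.0129,0.761,0.6486,860.6858]])),
"top":(413.6791,317.24415,205.01956,np.array([[-0.0101,0.9939,-0.1103,492.4844],[-0.9999,-0.0101,0.0006,-16.7354],[-0.0005,0.1103,0.9939,1114.6817]]))}
def ray(n,u,v):
    f,cx,cy,P=K[n]; d=P[:,:3]@np.array([(u-cx)/f,-(v-cy)/f,-1.0]); return P[:,3],d/np.linalg.norm(d)
def pl(n,u,v,z):
    o,d=ray(n,u,v); return o+d*(z-o[2])/d[2]
def tri(s,t):
    o1,d1=ray("side",*s);o2,d2=ray("top",*t)
    k=np.linalg.lstsq(np.c_[d1,-d2],o2-o1,rcond=None)[0]
    a=o1+k[0]*d1;b=o2+k[1]*d2
    return (a+b)/2,np.linalg.norm(a-b)
def proj(n,p):
    f,cx,cy,P=K[n]; q=P[:,:3].T@(np.asarray(p,float)-P[:,3]); return cx+f*q[0]/-q[2], cy-f*q[1]/-q[2]
E
python3 - <<'E'
from h import *
np.set_printoptions(precision=1,suppress=True)
zs=lambda x,y:(255+x/8,275+y/8); zt=lambda x,y:(385+x/7,235+y/7)
print("tabtop",tri(zs(267,150),zt(427,160)))
print("yellow tabtop",tri((287.5,346),zt(662,205)))
print("yellow other",tri((290,390),zt(490,200)))
rs=lambda x,y:(230+x/5,110+y/5); rt=lambda x,y:(180+x/3,170+y/3)
print("neck",tri(rs(457,275),rt(375,96)))
print("neck at 245", pl("top",*rt(375,96),245),pl("side",*rs(457,275),245))
for n,s,t in(("end+y",rs(325,68),rt(82,148)),("end-y",rs(650,582),rt(665,43))): print(n,tri(s,t),pl("top",*t,245),pl("side",*s,245))
print("base+y",pl("side",*rs(366,491),4),pl("top",*rt(227,160),4)); print("base-y",pl("side",344,286,4),pl("top",*rt(556,102),4))
print("lug top",tri(rs(57,310),rt(83,343)), "bail L",tri(rs(182,212),rt(2,258)),"bail R",tri(rs(228,288),rt(88,230)))
print("pail bottom",pl("side",*rs(207,350),20))
for a in((218,160),(235,182),(318,148),(295,115)): print(pl("side",*zs(*a),201))
E
```

```text
tabtop (array([ 474.1, -299.1,  197.8]), np.float64(0.804513748670958))
yellow tabtop (array([ 459.1, -384.7,  165.8]), np.float64(1.002494016017799))
yellow other (array([ 457.9, -381.5,    6.7]), np.float64(4.882130890869645))
neck (array([593.9,   8.5, 252.7]), np.float64(1.670591407527277))
neck at 245 [595.7   8.6 245. ] [595.3  18.9 245. ]
end+y (array([561.9, 215.1, 243.1]), np.float64(1.4403362258757075)) [561.  214.6 245. ] [562.2 211.9 245. ]
end-y (array([ 631.1, -197. ,  245.8]), np.float64(0.42405389242559405)) [ 631.4 -197.2  245. ] [ 631.2 -196.3  245. ]
base+y [572.1 148.6   4. ] [567.9 148.6   4. ]
base-y [ 623.2 -146.8    4. ] [ 617.2 -147.4    4. ]
lug top (array([411.1, 256.5,  73.3]), np.float64(3.4601774217794365)) bail L (array([486.2, 319.1,  91. ]), np.float64(5.360892683325233)) bail R (array([507. , 251.9,  80.8]), np.float64(2.539250230754686))
pail bottom [495.3 274.3  20. ]
[ 462.2 -302.5  201. ]
[ 465.2 -309.2  201. ]
[ 484.9 -303.   201. ]
[ 481.1 -292.8  201. ]
```

```bash
python3 - <<'E'
from h import *
import cv2
np.set_printoptions(precision=1,suppress=True)
s=cv2.imread("pics/side0.png");t=cv2.imread("pics/top0.png")
g=cv2.cvtColor(s,cv2.COLOR_BGR2GRAY)
print("side tab");print(g[286:314,279:300])
g2=cv2.cvtColor(t,cv2.COLOR_BGR2GRAY)
print("top tab");print(g2[248:268,432:452])
zs=lambda x,y:(255+x/8,275+y/8); zt=lambda x,y:(385+x/7,235+y/7)
print("arm start",tri(zs(167,140),zt(232,212)),"disc",pl("top",*zt(160,200),4), pl("side",*zs(205,470),4))
# rail profile: sample widths along the bar in top view between px
print("top rail cols"); 
for u in range(292,320): 
    c=g2[190:216,u]; print(u,c)
E
```

```text
side tab
[[216 216 216 216 216 216 216 216 216 216 216 216 216 217 216 216 216 216
  216 216 216]
 [216 216 216 216 216 216 216 216 216 216 217 217 217 217 216 216 216 216
  217 216 216]
 [216 216 216 216 216 216 216 216 216 217 218 220 220 219 217 217 216 216
  216 216 216]
 [216 216 216 216 216 216 216 217 218 221 223 177 156 189 216 217 216 216
  216 216 216]
 [216 216 216 216 217 217 218 220 223 178 138 134 135 152 215 219 217 216
  216 217 216]
 [217 217 217 217 218 220 224 178 138 136 138 139 138 142 172 216 218 216
  216 216 216]
 [219 217 217 220 223 177 136 135 138 139 141 142 142 141 145 170 214 217
  216 216 216]
 [217 220 220 174 136 136 138 140 142 142 144 144 148 143 134 122 214 218
  216 216 216]
 [167 218 226 154 139 142 141 142 144 143 147 145 139 110  70 105 216 219
  216 216 216]
 [134 133 205 114 120 144 144 144 149 146 141 113  75  70  69  61 216 219
  216 216 216]
 [140 154 148  90  84 132 149 148 143 116  77  72  71  73  71  61 217 219
  216 216 216]
 [142 145 133  90  56 110 143 127  82  70  71  72  73  73  70  61 217 220
  216 216 216]
 [142 142 144  71  57  
[... 5659 characters left out ...]

 110 108 109 107 107 108 111 122]
314 [166 168 167 167 165 146 117 109 109 109 108 109 102  84  85 129 149 128
 109 108 109 109 108 108 110 127]
315 [166 166 167 168 166 143 117 109 111 109 109 108  99  84  92 135 148 125
 110 108 110 107 107 108 112 129]
316 [166 165 166 166 161 137 116 108 109 109 109 108  97  80  97 137 144 119
 108 110 108 108 109 108 114 135]
317 [165 166 167 165 150 122 111 109 109 109 109 107  94  81 110 147 140 112
 106 110 109 107 108 107 111 138]
318 [167 166 166 165 147 119 109 109 109 109 107 106  89  79 122 151 133 109
 106 109 109 109 107 108 109 138]
319 [167 167 168 166 150 121 110 110 110 109 109 103  86  80 124 150 129 110
 107 109 107 108 109 107 115 144]
```

```bash
cat >> h.py <<'E'
from scipy.spatial.transform import Rotation as Ro
def plan(target,yaw=None,n=None):
    from plant import get_obs
    o=get_obs(); R=Ro.from_euler("xyz",o["tcp_rot"]); d=np.asarray(target,float)-o["tool_pos"]
    print("t",round(o["time"],2),"pos",np.round(o["tool_pos"],1),"rpy",np.round(o["tcp_rot"],4),"F",np.round(o["contact_force"],2),"w",round(o["grip_width"],1))
    print("world d",np.round(d,1),"tool shift now /60:",np.round(R.inv().apply(d)/60,3))
    if yaw is not None:
        Rt=Ro.from_euler("xyz",[np.pi,0,yaw]); rv=(R.inv()*Rt).as_rotvec(degrees=True)
        print("turn total /8deg",np.round(rv/8,3),"; shift AFTER turn /60:",np.round(Rt.inv().apply(d)/60,3))
E
python3 - <<'E'
from h import *
np.set_printoptions(precision=1,suppress=True)
p=tri((288.0,293.2),(445.4,257.45));print(p, proj("side",p[0]),proj("top",p[0]))
for a in((282,293.3),(285.3,297.5),(294.5,293),(291,288.8)): print(pl("side",*a,198))
for a in ((441.5,253.3),(446.3,252.8),(449.5,261),(444.2,262.2)): print("top",pl("top",*a,198))
print(pl("top",304.4,202,245), "dish",pl("top",321.5,266,8),"lug")
plan([p[0][0],p[0][1],260],0.37)
E
```

```text
(array([ 474.3, -297.8,  197.8]), np.float64(2.2093303771308412)) (np.float64(288.6019883583625), np.float64(293.143658107937)) (np.float64(445.3567201702679), np.float64(257.957229307899))
[ 462.4 -296.2  198. ]
[ 467.1 -306.6  198. ]
[ 484.9 -299.5  198. ]
[ 479.9 -288.8  198. ]
top [ 484.5 -289.6  198. ]
top [ 485.5 -300.2  198. ]
top [ 467.6 -306.5  198. ]
top [ 465.1 -294.7  198. ]
[595.7   9.9 245. ] dish [452.7 -27.    8. ] lug
t 0.1 pos [ 129.8 -508.4  248.1] rpy [-3.1 -0.   0.2] F [-0.5  0.1  0.6] w 92.0
world d [344.5 210.6  11.9] tool shift now /60: [ 6.4 -2.  -0.2]
turn total /8deg [-0.  -0.  -0.9] ; shift AFTER turn /60: [ 6.6 -1.2 -0.2]
```

carry_out(xyz=[[0,0,0],[0.945,-0.18,0],[0.945,-0.18,0],[0.945,-0.18,0],[0.945,-0.18,0],[0.945,-0.18,0],[0.945,-0.18,0],[0.945,-0.18,0]], dr=[[0,0,-0.79],[0,0,0],[0,0,0],[0,0,0],[0,0,0],[0,0,0],[0,0,0],[0,0,0]], gripper=0.1)

```text
time: 1.1
tool_pos: [476.0, -296.8, 248.4]
tcp_rot: [-3.141, 0.0, 0.36]
contact_force: [0.1, -1.0, -0.1]
grip_width: 50.7
```

carry_out(xyz=[[0,0,0]], dr=[[0,0,0]])

```text
time: 1.23
tool_pos: [477.1, -295.5, 248.0]
tcp_rot: [-3.141, -0.0, 0.365]
contact_force: [-0.9, -0.7, 0.6]
grip_width: 50.5
```

```bash
python3 - <<'E'
from h import *
from plant import capture
import cv2
plan([474.7,-298,181],0.36)
for n in("side","top"):
    c=capture(n)["image"]; cv2.imwrite(f"pics/{n}1.png",c)
    if n=="side": cv2.imwrite("pics/z1s.png",cv2.resize(c[220:350,220:360],None,fx=5,fy=5,interpolation=cv2.INTER_CUBIC))
E
```

```text
t 1.23 pos [ 477.1 -295.5  248. ] rpy [-3.1406e+00 -3.0000e-04  3.6540e-01] F [-0.88 -0.68  0.59] w 50.5
world d [ -2.4  -2.5 -67. ] tool shift now /60: [-0.053  0.026  1.116]
turn total /8deg [-0.007 -0.002  0.039] ; shift AFTER turn /60: [-0.053  0.025  1.116]
```

View pics/z1s.png

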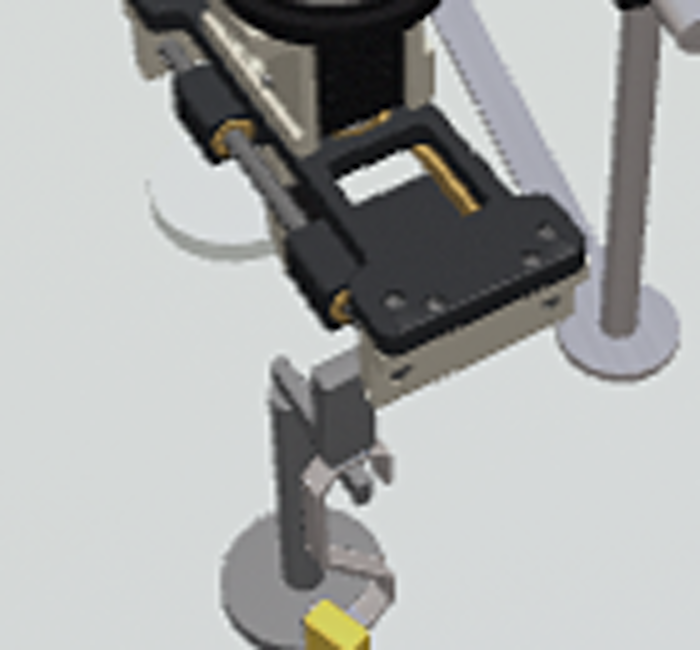

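The zoomed side view shows the gripper above and behind the hook, with the tab near zoom (345,400) clear below it. I'll descend.

carry_out(xyz=[[-0.05,0.03,0.2],[0,0,0.25],[0,0,0.25],[0,0,0.25],[0,0,0.16],[0,0,0],[0,0,0]], dr=[[0,0,0],[0,0,0],[0,0,0],[0,0,0],[0,0,0],[0,0,0],[0,0,0]])

```text
time: 2.2
tool_pos: [472.7, -301.0, 182.6]
tcp_rot: [3.141, -0.0, 0.36]
contact_force: [1.1, -0.1, 0.5]
grip_width: 50.7
```

```bash
python3 - <<'E'
from h import *
from plant import capture
import cv2
plan([474.7,-298,181],0.36)
c=capture("side")["image"]; cv2.imwrite("pics/z2s.png",cv2.resize(c[240:350,220:340],None,fx=5,fy=5,interpolation=cv2.INTER_CUBIC))
E
```

```text
t 2.2 pos [ 472.7 -301.   182.6] rpy [ 3.1407e+00 -4.0000e-04  3.6020e-01] F [ 1.09 -0.07  0.48] w 50.7
world d [ 2.   3.  -1.6] tool shift now /60: [ 0.048 -0.036  0.026]
turn total /8deg [ 0.006 -0.003  0.002] ; shift AFTER turn /60: [ 0.048 -0.036  0.026]
```

View pics/z2s.png

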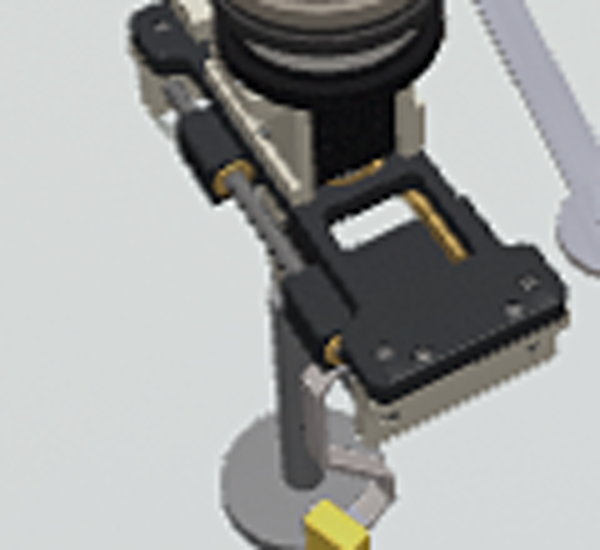

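The fingers straddle the tab at the right height, and the readings show about 1–2 mm of noise. I'll make a small correction and close.

carry_out(xyz=[[0.03,-0.03,0.02],[0,0,0]], dr=[[0,0,0],[0,0,0]])

```text
time: 2.5
tool_pos: [473.6, -298.3, 181.1]
tcp_rot: [3.141, -0.0, 0.36]
contact_force: [-0.2, 0.1, -0.6]
grip_width: 50.4
```

carry_out(xyz=[[0,0,0],[0,0,0],[0,0,0],[0,0,0],[0,0,0],[0,0,0],[0,0,0],[0,0,0]], dr=[[0,0,0],[0,0,0],[0,0,0],[0,0,0],[0,0,0],[0,0,0],[0,0,0],[0,0,0]], gripper=-1)

```text
time: 3.5
tool_pos: [473.5, -298.5, 180.9]
tcp_rot: [3.142, 0.0, 0.36]
contact_force: [-0.8, -0.8, 0.9]
grip_width: 12.0
```

carry_out(xyz=[[0,0,-0.1],[0,0,-0.3],[0,0,-0.4],[0,0,-0.4],[0,0,-0.4],[0,0,-0.4],[0,0,-0.3],[0,0,-0.1]], dr=[[0,0,0],[0,0,0],[0,0,0],[0,0,0],[0,0,0],[0,0,0],[0,0,0],[0,0,0]])

```text
time: 4.5
tool_pos: [473.7, -298.7, 326.4]
tcp_rot: [3.139, -0.001, 0.36]
contact_force: [0.5, 0.4, -1.5]
grip_width: 11.7
```

carry_out(xyz=[[0,0,0]], dr=[[0,0,0]])

```text
time: 4.62
tool_pos: [473.4, -298.5, 324.9]
tcp_rot: [3.141, -0.0, 0.36]
contact_force: [0.2, 0.3, -0.8]
grip_width: 11.8
```

```bash
python3 - <<'E'
from h import *
from plant import capture
import cv2
plan([527,-2,325],0.168)
c=capture("side")["image"]; cv2.imwrite("pics/z3s.png",cv2.resize(c[200:350,220:360],None,fx=4,fy=4,interpolation=cv2.INTER_CUBIC))
E
```

```text
t 4.62 pos [ 473.4 -298.5  324.9] rpy [ 3.1413e+00 -1.0000e-04  3.6010e-01] F [ 0.2   0.27 -0.77] w 11.8
world d [5.360e+01 2.965e+02 1.000e-01] tool shift now /60: [ 2.577e+00 -4.310e+00 -2.000e-03]
turn total /8deg [ 2.000e-03 -1.000e-03  1.376e+00] ; shift AFTER turn /60: [ 1.706e+00 -4.723e+00 -1.000e-03]
```

View pics/z3s.png

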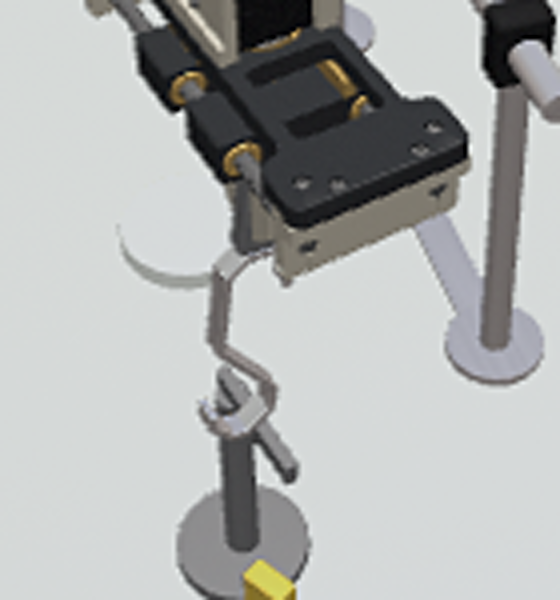

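The hook is lifted clear of its stub and hangs upright. Next I'll turn it to the stand yaw and travel to the staging point.

carry_out(xyz=[[0,0,0],[0,0,0],[0.28,-0.79,0],[0.28,-0.79,0],[0.28,-0.79,0],[0.28,-0.79,0],[0.28,-0.79,0],[0.28,-0.79,0]], dr=[[0,0,0.69],[0,0,0.69],[0,0,0],[0,0,0],[0,0,0],[0,0,0],[0,0,0],[0,0,0]])

```text
time: 5.68
tool_pos: [525.2, 0.3, 324.0]
tcp_rot: [-3.141, 0.002, 0.167]
contact_force: [0.8, -0.3, -1.7]
grip_width: 12.0
```

carry_out(xyz=[[0,0,0],[0,0,0]], dr=[[0,0,0],[0,0,0]])

```text
time: 5.92
tool_pos: [525.2, -1.5, 324.2]
tcp_rot: [3.141, 0.001, 0.168]
contact_force: [0.2, -0.0, 0.2]
grip_width: 12.2
```

```bash
python3 - <<'E'
from h import *
from plant import capture
import cv2
plan([595.7,10,322],0.168)
c=capture("side")["image"]; cv2.imwrite("pics/s4.png",c);cv2.imwrite("pics/z4s.png",cv2.resize(c[90:240,220:380],None,fx=5,fy=5,interpolation=cv2.INTER_CUBIC)[:, :800])
c=capture("top")["image"]; cv2.imwrite("pics/t4.png",c);cv2.imwrite("pics/z4t.png",cv2.resize(c[160:280,220:380],None,fx=5,fy=5,interpolation=cv2.INTER_CUBIC)[:, :800])
E
```

```text
t 5.92 pos [525.2  -1.5 324.2] rpy [3.1414e+00 1.5000e-03 1.6800e-01] F [ 0.17 -0.01  0.22] w 12.2
world d [70.5 11.5 -2.2] tool shift now /60: [1.19  0.007 0.035]
turn total /8deg [0.002 0.011 0.   ] ; shift AFTER turn /60: [1.19  0.007 0.036]
```

View pics/z4s.png

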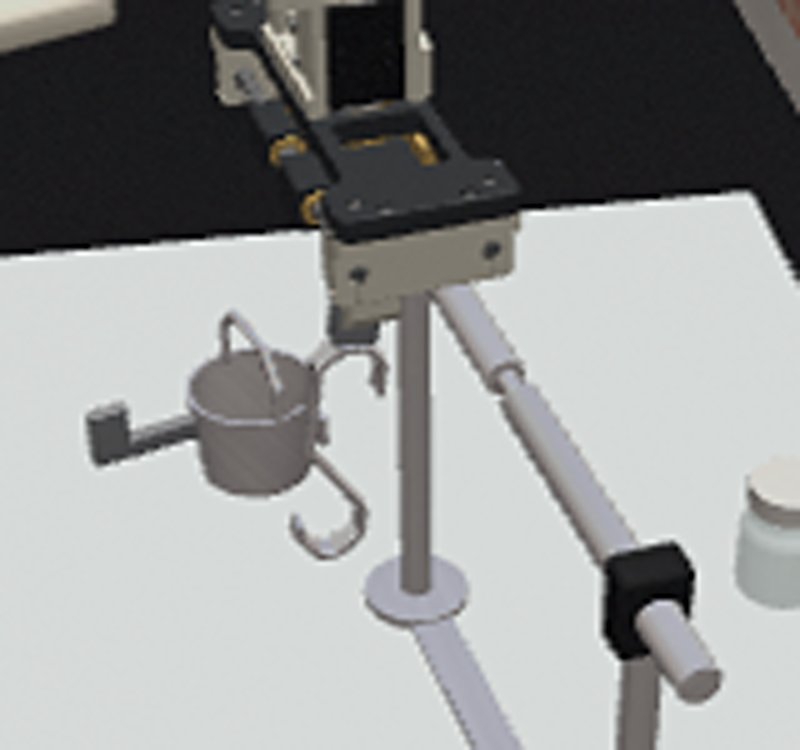

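View pics/z4t.png

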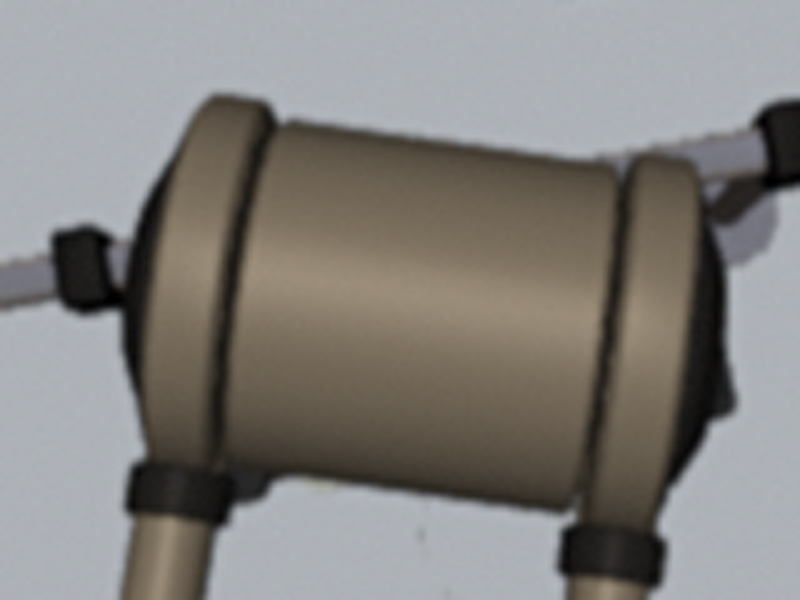

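```bash
python3 - <<'E'
from h import *
np.set_printoptions(precision=1,suppress=True)
p=np.array([525.2,-1.5,287.2]);c,s=np.cos(.168),np.sin(.168)
R=np.array([[c,-s,0],[s,c,0],[0,0,1]])
z=lambda q:tuple(np.round((np.array(proj("side",p+R@np.array(q,float)))-[220,90])*5+2,0))
print("crest top front",z([0,-6,4]),"free leg end",z([15,-6,-23]),"curl bottom outer",z([0,-6,-114]),"tip",z([-15,-6,-93]), "tab bottom -x -y",z([-11,-6,4]),"+x",z([11,-6,4]))
N=lambda q:tuple(np.round((np.array(proj("side",np.array([595.7,10,245])+R@np.array(q,float)))-[220,90])*5+2,0))
print("neck: +y shoulder centre",N([0,8.5,0]),"+y sh top",N([0,8.5,10]),"left",N([-10,8.5,0]),"-y shoulder top",N([0,-8.5,10]),"left",N([-10,-8.5,0]),"right",N([10,-8.5,0]))
E
```

```text
crest top front (np.float64(367.0), np.float64(341.0)) free leg end (np.float64(400.0), np.float64(385.0)) curl bottom outer (np.float64(372.0), np.float64(548.0)) tip (np.float64(340.0), np.float64(520.0)) tab bottom -x -y (np.float64(343.0), np.float64(346.0)) +x (np.float64(391.0), np.float64(336.0))
neck: +y shoulder centre (np.float64(507.0), np.float64(378.0)) +y sh top (np.float64(507.0), np.float64(360.0)) left (np.float64(487.0), np.float64(382.0)) -y shoulder top (np.float64(521.0), np.float64(381.0)) left (np.float64(500.0), np.float64(403.0)) right (np.float64(541.0), np.float64(394.0))
```

```bash
python3 - <<'E'
import cv2
c=cv2.imread("pics/s4.png");cv2.imwrite("pics/z4n.png",cv2.resize(c[150:205,275:350],None,fx=10,fy=10,interpolation=cv2.INTER_CUBIC))
E
```

```text
(no output)
```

View pics/z4n.png

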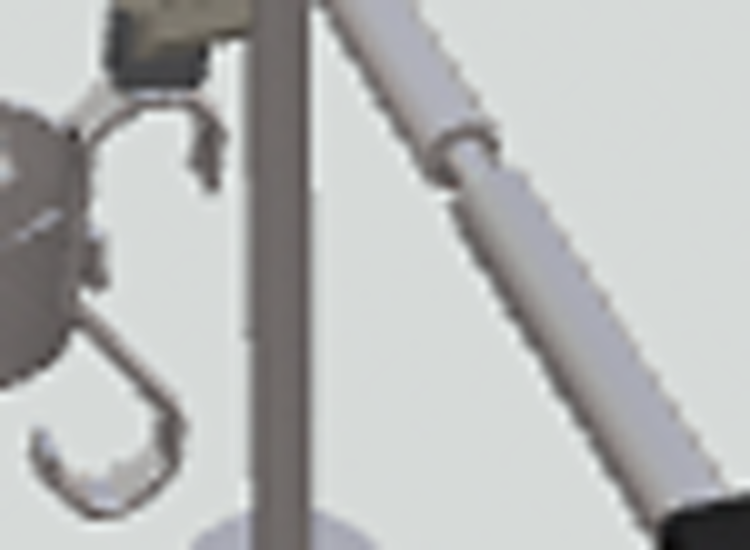

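```bash
cat >> h.py <<'E'
from scipy.optimize import least_squares
def fithook(pts,tcp,yaw,yy=-6):
    # pts: list of (u,v,xmodel,zmodel) ; unknown crest dx,dz rel to tcp-37 and pitch (about hook y)
    base=np.array(tcp,float)+[0,0,-37]; Y=Ro.from_euler("z",yaw)
    def f(q):
        r=[]
        for u,v,x,z in pts:
            # rotate about grasp point 34 above crest
            w=Ro.from_euler("y",q[2]).apply([x,yy,z-34])+[q[0],0,q[1]+34]
            pu=proj("side",base+Y.apply(w)); r+= [pu[0]-u,pu[1]-v]
        return r
    s=least_squares(f,[0,0,0]); return s.x,np.round(s.fun,1)
E
python3 - <<'E'
from h import *
m=lambda a,b:(a/10+275-.45,b/10+150-.45)
P=[(*m(212,188),15,-23),(*m(105,517),0,-114),(*m(40,432),-15,-93),(*m(186,430),17,-97)]
print(fithook(P,[525.2,-1.5,324.2],.168))
print(fithook(P[:2],[525.2,-1.5,324.2],.168))
E
```

```text
(array([-0.83006333,  1.56953027,  0.14776293]), array([-0.1, -1. , -0.3, -1. ,  1. ,  0.9, -0.6,  1.2]))
(array([-0.95040712, -1.44659436,  0.14299263]), array([-0. ,  0. ,  0. , -0.1]))
```

The side-view points put the hook about 0.145 rad off in pitch about the jaw axis, while the grasp point itself is on. I'll tilt the tool to stand it upright before it nears the rail.

carry_out(xyz=[[0,0,0],[0,0,0],[0,0,0],[0,0,0]], dr=[[0,0.5,0],[0,0.52,0],[0,0,0],[0,0,0]])

```text
time: 6.52
tool_pos: [525.6, -2.1, 325.0]
tcp_rot: [3.141, -0.141, 0.166]
contact_force: [0.4, -0.1, -0.6]
grip_width: 12.0
```

```bash
python3 - <<'E'
from h import *
from plant import capture
import cv2
plan([595.7,10,322])
c=capture("side")["image"]; cv2.imwrite("pics/s5.png",c);cv2.imwrite("pics/z5n.png",cv2.resize(c[150:205,275:350],None,fx=10,fy=10,interpolation=cv2.INTER_CUBIC))
E
```

```text
t 6.53 pos [525.6  -2.1 325. ] rpy [ 3.1413 -0.1414  0.1662] F [ 0.41 -0.1  -0.58] w 12.0
world d [70.1 12.1 -3. ] tool shift now /60: [ 1.167 -0.005  0.217]
```

View pics/z5n.png

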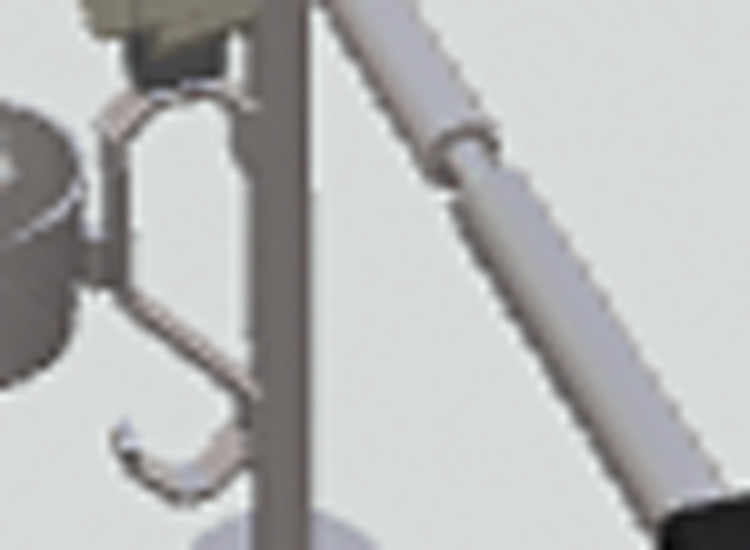

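```bash
python3 - <<'E'
from h import *
m=lambda a,b:(a/10+275-.45,b/10+150-.45)
P=[(*m(187,502),0,-114),(*m(118,430),-15,-93),(*m(108,285),-17,-52)]
print(fithook(P,[525.6,-2.1,325.0],.167))
E
```

```text
(array([0.54888867, 2.27371884, 0.02877654]), array([-0.5, -1.1,  0.2,  0.3,  0.3,  0.7]))
```

carry_out(xyz=[[0.19,0,0.036],[0.2,0,0.036],[0.2,0,0.036],[0.2,0,0.036],[0.2,0,0.036],[0.18,0,0.036],[0,0,0],[0,0,0]], dr=[[0,0,0],[0,0,0],[0,0,0],[0,0,0],[0,0,0],[0,0,0],[0,0,0],[0,0,0]])

```text
time: 7.58
tool_pos: [595.6, 10.6, 322.0]
tcp_rot: [3.142, -0.142, 0.167]
contact_force: [0.4, -0.1, -0.7]
grip_width: 11.8
```

```bash
python3 - <<'E'
from h import *
from plant import capture
import cv2
plan([595.7,10,322])
c=capture("side")["image"]; cv2.imwrite("pics/s6.png",c);cv2.imwrite("pics/z6n.png",cv2.resize(c[130:210,285:355],None,fx=10,fy=10,interpolation=cv2.INTER_CUBIC)[:600*2])
E
```

```text
t 7.58 pos [595.6  10.6 322. ] rpy [ 3.1415 -0.142   0.1675] F [ 0.37 -0.11 -0.7 ] w 11.8
world d [ 0.1 -0.6  0. ] tool shift now /60: [-0.     0.01  -0.001]
```

```bash
python3 -c "
import cv2
c=cv2.imread('pics/s6.png');cv2.imwrite('pics/z6b.png',cv2.resize(c[140:200,285:355],None,fx=10,fy=10,interpolation=cv2.INTER_CUBIC))"
```

```text
(no output)
```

View pics/z6b.png

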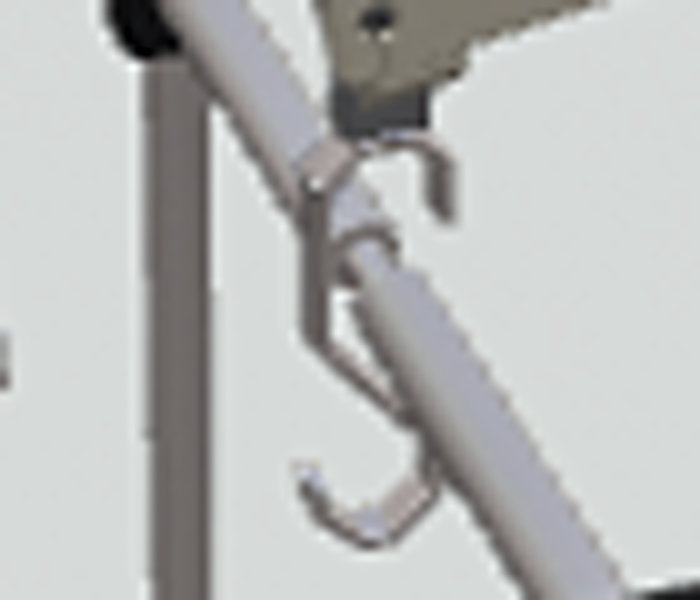

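```bash
python3 - <<'E'
from h import *
m=lambda a,b:(a/10+285-.45,b/10+140-.45)
P=[(*m(373,550),0,-114),(*m(298,467),-15,-93),(*m(302,345),-17,-52),(*m(445,222),15,-23)]
print(fithook(P,[595.6,10.3,322.0],.167))
E
```

```text
(array([-0.00846304,  1.08599832,  0.0289993 ]), array([-1. , -0.9,  0.9,  1.6,  0.4, -0.1, -0.2, -0.6]))
```

carry_out(xyz=[[-0.016,0,0.11],[-0.016,0,0.11],[-0.016,0,0.11],[-0.014,0,0.1],[0,0,0]], dr=[[0,0,0],[0,0,0],[0,0,0],[0,0,0],[0,0,0]])

```text
time: 8.25
tool_pos: [595.6, 10.6, 295.2]
tcp_rot: [-3.141, -0.141, 0.167]
contact_force: [0.5, -0.3, -0.3]
grip_width: 12.1
```

carry_out(xyz=[[-0.005,0,0.033],[0,0,0]], dr=[[0,0,0],[0,0,0]])

```text
time: 8.5
tool_pos: [595.8, 10.6, 294.0]
tcp_rot: [3.141, -0.142, 0.167]
contact_force: [0.1, 0.3, -1.1]
grip_width: 11.6
```

carry_out(xyz=[[-0.005,0,0.033],[0,0,0]], dr=[[0,0,0],[0,0,0]])

```text
time: 8.75
tool_pos: [595.7, 10.6, 291.8]
tcp_rot: [3.142, -0.142, 0.167]
contact_force: [0.2, 0.1, -0.5]
grip_width: 12.1
```

carry_out(xyz=[[-0.005,0,0.033],[0,0,0]], dr=[[0,0,0],[0,0,0]])

```text
time: 9.0
tool_pos: [595.7, 10.6, 289.7]
tcp_rot: [-3.142, -0.142, 0.167]
contact_force: [-0.0, 0.7, -0.9]
grip_width: 11.6
```

carry_out(xyz=[[-0.004,0,0.025],[0,0,0]], dr=[[0,0,0],[0,0,0]])

```text
time: 9.25
tool_pos: [595.8, 10.5, 288.5]
tcp_rot: [3.141, -0.143, 0.167]
contact_force: [0.1, -0.2, 0.0]
grip_width: 12.0
```

carry_out(xyz=[[-0.004,0,0.025],[0,0,0]], dr=[[0,0,0],[0,0,0]])

```text
time: 9.5
tool_pos: [595.8, 10.5, 287.2]
tcp_rot: [3.141, -0.143, 0.167]
contact_force: [-0.3, -0.3, 1.0]
grip_width: 11.5
```

carry_out(xyz=[[-0.004,0,0.025],[0,0,0]], dr=[[0,0,0],[0,0,0]])

```text
time: 9.75
tool_pos: [595.8, 10.5, 285.8]
tcp_rot: [3.141, -0.143, 0.167]
contact_force: [-0.1, 0.3, 4.4]
grip_width: 11.5
```

carry_out(xyz=[[0.003,0,-0.02],[0,0,0]], dr=[[0,0,0],[0,0,0]])

```text
time: 10.0
tool_pos: [595.8, 10.6, 286.7]
tcp_rot: [3.141, -0.143, 0.167]
contact_force: [0.3, 0.1, 2.7]
grip_width: 11.5
```

carry_out(xyz=[[0,-0.033,0],[0,0,0]], dr=[[0,0,0],[0,0,0]])

```text
time: 10.25
tool_pos: [595.5, 12.3, 286.6]
tcp_rot: [3.141, -0.143, 0.168]
contact_force: [0.6, -2.2, 2.5]
grip_width: 11.7
```

carry_out(xyz=[[0,-0.033,0],[0,0,0]], dr=[[0,0,0],[0,0,0]])

```text
time: 10.5
tool_pos: [595.1, 14.3, 286.7]
tcp_rot: [3.141, -0.142, 0.168]
contact_force: [0.0, -2.3, 2.8]
grip_width: 12.2
```

carry_out(xyz=[[0,-0.033,0],[0,0,0]], dr=[[0,0,0],[0,0,0]])

```text
time: 10.75
tool_pos: [594.8, 15.8, 286.7]
tcp_rot: [3.14, -0.143, 0.167]
contact_force: [1.2, -5.9, 2.2]
grip_width: 11.9
```

The force of −5.9 N along the rail with no rise in z means the hook is meeting the neck's +y shoulder, so it's inside the neck. I'll return to the middle and lower lightly.

carry_out(xyz=[[0,0.045,0],[0,0.045,0],[0,0,0],[0,0,0]], dr=[[0,0,0],[0,0,0],[0,0,0],[0,0,0]])

```text
time: 11.25
tool_pos: [595.5, 11.7, 286.6]
tcp_rot: [-3.141, -0.142, 0.168]
contact_force: [0.3, 2.7, 3.4]
grip_width: 12.2
```

```bash
python3 - <<'E'
from h import *
from plant import capture
import cv2
plan([595.7,10.8,287])
c=capture("side")["image"]; cv2.imwrite("pics/z7.png",cv2.resize(c[140:215,285:355],None,fx=8,fy=8,interpolation=cv2.INTER_CUBIC))
E
```

```text
t 11.25 pos [595.5  11.7 286.6] rpy [-3.1408 -0.1423  0.1676] F [0.29 2.66 3.42] w 12.2
world d [ 0.2 -0.9  0.4] tool shift now /60: [ 0.002  0.015 -0.007]
```

View pics/z7.png

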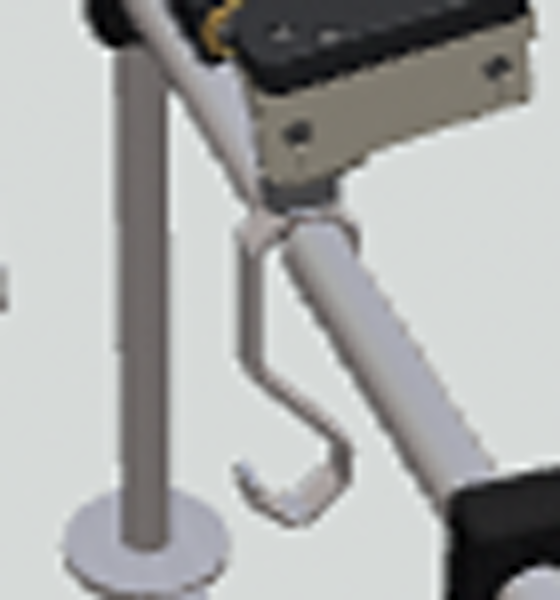

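carry_out(xyz=[[0.004,0.005,-0.028],[0,0,0],[0,0,0]], dr=[[0,0,0],[0,0,0],[0,0,0]])

```text
time: 11.68
tool_pos: [595.5, 10.7, 288.0]
tcp_rot: [3.142, -0.142, 0.167]
contact_force: [-0.0, 0.3, 0.9]
grip_width: 11.8
```

carry_out(xyz=[[0,0,0],[0,0,0],[0,0,0],[0,0,0],[0,0,0],[0,0,0]], dr=[[0,0,0],[0,0,0],[0,0,0],[0,0,0],[0,0,0],[0,0,0]], gripper=-0.1)

```text
time: 12.42
tool_pos: [595.6, 10.8, 288.3]
tcp_rot: [3.141, -0.142, 0.167]
contact_force: [-0.0, 0.2, 0.1]
grip_width: 41.6
```

```bash
python3 - <<'E'
from h import *
from plant import capture
import cv2
plan([595.7,10.8,287])
c=capture("side")["image"]; cv2.imwrite("pics/z8.png",cv2.resize(c[140:215,285:355],None,fx=8,fy=8,interpolation=cv2.INTER_CUBIC))
E
```

```text
t 12.43 pos [595.6  10.8 288.3] rpy [ 3.1415 -0.1424  0.1674] F [-0.05  0.16  0.06] w 41.6
world d [ 0.1  0.  -1.3] tool shift now /60: [-0.002 -0.     0.022]
```

View pics/z8.png

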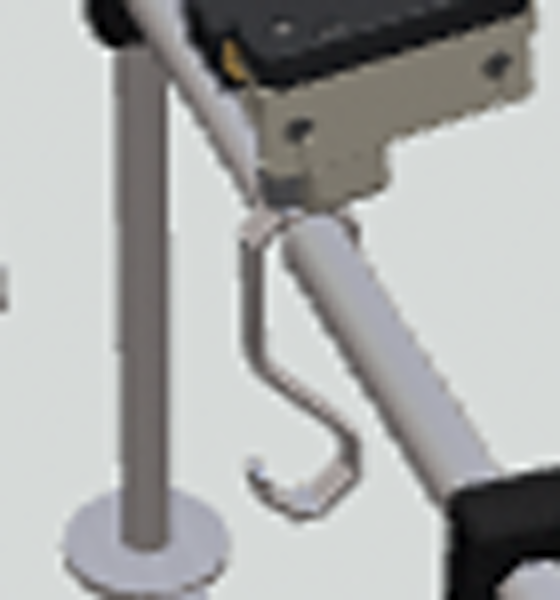

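The hook hangs home after release, with the curl drifted slightly to +x. I'll retreat upward and measure the pail from the first pictures.

carry_out(xyz=[[0,0,-0.2],[0,0,-0.3],[0,0,-0.4],[0,0,-0.4],[0,0,0]], dr=[[0,0,0],[0,0,0],[0,0,0],[0,0,0],[0,0,0]])

```text
time: 13.1
tool_pos: [585.3, 8.9, 368.3]
tcp_rot: [3.14, -0.147, 0.168]
contact_force: [-0.5, -0.1, -0.2]
grip_width: 41.3
```

carry_out(xyz=[[-0.5,0,0],[-0.8,0,0],[-0.8,0,0],[-0.5,0,0],[0,0,0],[0,0,0]], dr=[[0,-0.5,0],[0,-0.52,0],[0,0,0],[0,0,0],[0,0,0],[0,0,0]])

```text
time: 13.85
tool_pos: [431.8, -17.0, 357.5]
tcp_rot: [-3.142, -0.0, 0.167]
contact_force: [0.7, -0.2, 0.1]
grip_width: 41.4
```

```bash
python3 - <<'E'
from h import *
from plant import capture
import cv2
plan([480,200,200],.2)
s=capture("side")["image"];t=capture("top")["image"]
cv2.imwrite("pics/s9.png",s);cv2.imwrite("pics/t9.png",t)
def z(im,x,y,w,h,k,n): cv2.imwrite("pics/"+n,cv2.resize(im[y:y+h,x:x+w],None,fx=k,fy=k,interpolation=cv2.INTER_CUBIC))
z(s,232,140,120,80,6,"z9s.png"); z(cv2.imread("pics/side0.png"),232,145,60,48,12,"z9p.png"); z(cv2.imread("pics/top0.png"),175,228,50,70,8,"z9pt.png")
E
```

```text
t 13.85 pos [431.8 -17.  357.5] rpy [-3.1416e+00 -1.0000e-04  1.6730e-01] F [ 0.69 -0.16  0.14] w 41.4
world d [  48.2  217.  -157.5] tool shift now /60: [ 1.394 -3.432  2.625]
turn total /8deg [ 0.    -0.001 -0.234] ; shift AFTER turn /60: [ 1.506 -3.385  2.625]
```

View pics/z9s.png

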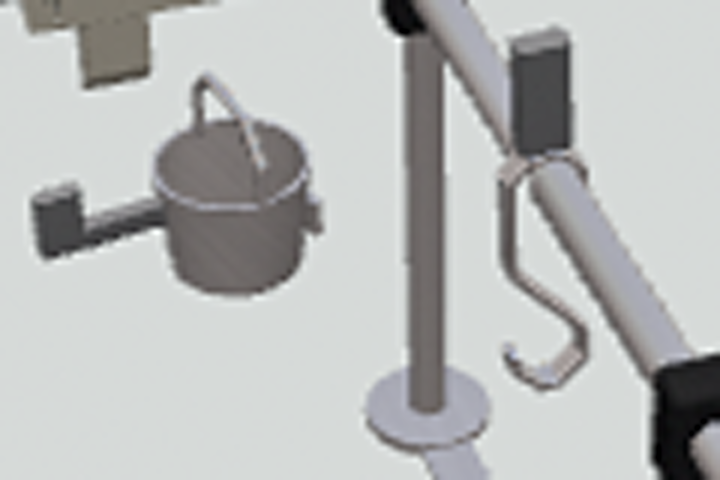

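View pics/z9p.png

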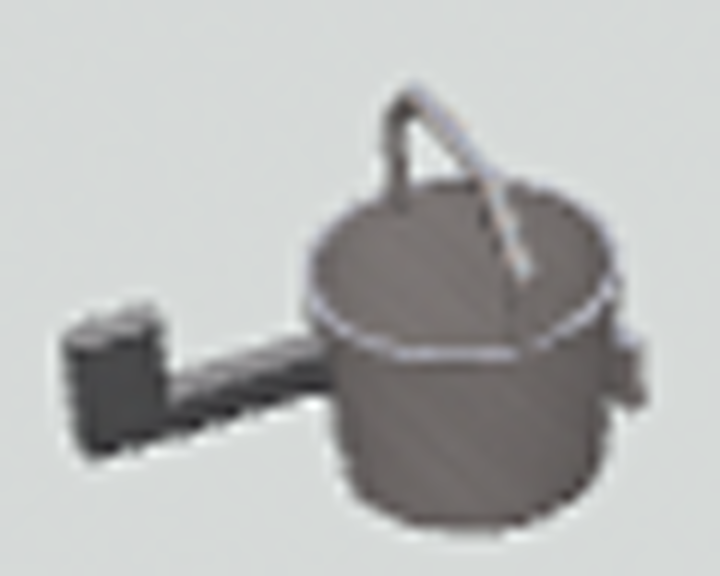

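View pics/z9pt.png

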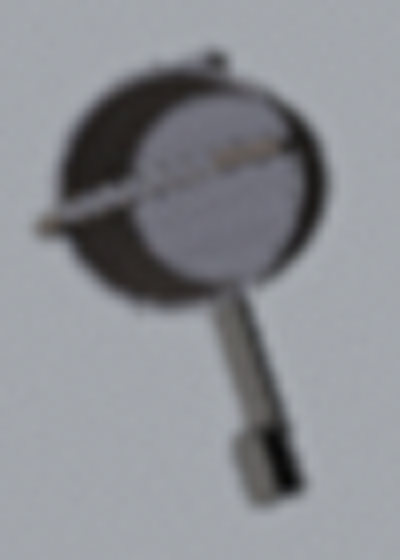

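```bash
python3 - <<'E'
from h import *
np.set_printoptions(precision=1,suppress=True)
m=lambda a,b:(a/12+232-.46,b/12+145-.46); q=lambda a,b:(a/8+175-.44,b/8+228-.44)
L=tri(m(112,326),q(257,467)); print("lug top",L, pl("side",*m(112,326),74),pl("top",*q(257,467),74))
c=[pl("side",*m(463,270),60),pl("top",*q(195,187),60)]; print("rim c",c)
b=[pl("top",*q(225,200),4)]; print("bottom inside c",b)
l=(pl("side",*m(112,326),74)+pl("top",*q(257,467),74))/2; cc=(c[0]+c[1])/2; d=cc-l; print(d,np.hypot(d[0],d[1]),np.arctan2(d[1],d[0]))
for a in((65,345),(150,302),(162,318),(78,350)): print(pl("side",*m(*a),74))
for a in((235,432),(268,428),(283,492),(255,505)): print("t",pl("top",*q(*a),74))
B=tri(m(412,90),q(45,225)); print("bail +y corner?",B)
E
```

```text
lug top (array([408.5, 258.9,  73. ]), np.float64(0.9597996835741294)) [408.  257.6  74. ] [409.  258.6  74. ]
rim c [array([494.8, 285.8,  60. ]), array([495.5, 283.6,  60. ])]
bottom inside c [array([491.2, 289.5,   4. ])]
[ 86.6  26.6 -14. ] 90.63391177327864 0.2984080816050814
[396.5 251.8  74. ]
[417.6 265.8  74. ]
[420.1 258.8  74. ]
[399.5 249.3  74. ]
t [419.8 265.6  74. ]
t [420.9 255.4  74. ]
t [401.3 250.4  74. ]
t [397.5 259.   74. ]
bail +y corner? (array([485.8, 320.2,  91.6]), np.float64(3.1488860534480994))
```

carry_out(xyz=[[0,0,0],[0.134,-0.644,0.493],[0.134,-0.644,0.493],[0.134,-0.644,0.493],[0.134,-0.644,0.493],[0.134,-0.644,0.493],[0.134,-0.644,0.493],[0.134,-0.644,0.493]], dr=[[0,0,-0.88],[0,0,0],[0,0,0],[0,0,0],[0,0,0],[0,0,0],[0,0,0],[0,0,0]])

```text
time: 14.95
tool_pos: [408.0, 260.1, 149.2]
tcp_rot: [3.141, 0.0, 0.291]
contact_force: [0.2, -0.5, 0.1]
grip_width: 41.2
```

carry_out(xyz=[[0,0,0],[0,0,0]], dr=[[0,0,0],[0,0,0]])

```text
time: 15.2
tool_pos: [408.2, 258.4, 150.5]
tcp_rot: [3.141, 0.0, 0.291]
contact_force: [-0.2, 0.5, -0.1]
grip_width: 41.6
```

```bash
python3 - <<'E'
from h import *
from plant import capture
import cv2
plan([408.5,258.3,59],.29)
s=capture("side")["image"]
cv2.imwrite("pics/z10.png",cv2.resize(s[120:220,200:320],None,fx=5,fy=5,interpolation=cv2.INTER_CUBIC))
E
```

```text
t 15.2 pos [408.2 258.4 150.5] rpy [3.1412e+00 4.0000e-04 2.9110e-01] F [-0.16  0.47 -0.07] w 41.6
world d [  0.3  -0.1 -91.5] tool shift now /60: [0.005 0.002 1.525]
turn total /8deg [0.003 0.003 0.008] ; shift AFTER turn /60: [0.004 0.003 1.525]
```

View pics/z10.png

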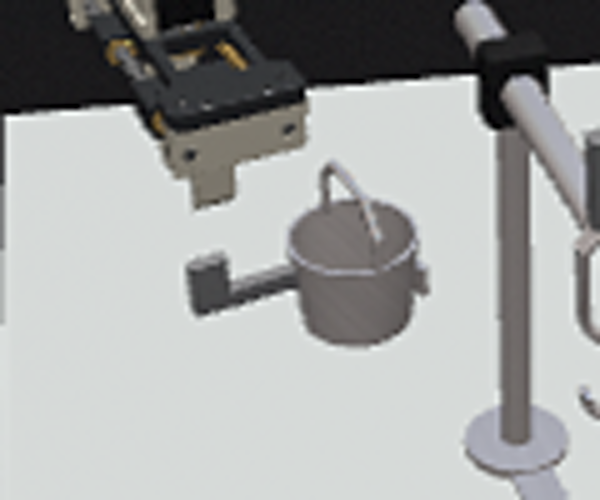

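The near finger is directly above the lug at zoom (210,285). I'll descend.

carry_out(xyz=[[0,0,0.3],[0,0,0.4],[0,0,0.4],[0,0,0.3],[0,0,0.125],[0,0,0],[0,0,0]], dr=[[0,0,0],[0,0,0],[0,0,0],[0,0,0],[0,0,0],[0,0,0],[0,0,0]])

```text
time: 16.12
tool_pos: [408.5, 258.3, 60.1]
tcp_rot: [-3.142, -0.002, 0.29]
contact_force: [0.5, -0.0, 0.1]
grip_width: 41.5
```

carry_out(xyz=[[0,0,0],[0,0,0],[0,0,0],[0,0,0],[0,0,0],[0,0,0],[0,0,0],[0,0,0]], dr=[[0,0,0],[0,0,0],[0,0,0],[0,0,0],[0,0,0],[0,0,0],[0,0,0],[0,0,0]], gripper=-1)

```text
time: 17.12
tool_pos: [407.9, 258.4, 59.3]
tcp_rot: [-3.142, -0.0, 0.29]
contact_force: [0.0, 1.2, 2.2]
grip_width: 9.9
```

carry_out(xyz=[[0,0,-0.05],[0,0,-0.1],[0,0,-0.2],[0,0,-0.3],[0,0,-0.4],[0,0,-0.3],[0,0,0],[0,0,0]], dr=[[0,0,0],[0,0,0],[0,0,0],[0,0,0],[0,0,0],[0,0,0],[0,0,0],[0,0,0]])

```text
time: 18.12
tool_pos: [407.4, 258.1, 139.8]
tcp_rot: [3.141, 0.001, 0.29]
contact_force: [0.4, -0.2, -2.7]
grip_width: 9.8
```

```bash
python3 - <<'E'
from h import *
from plant import capture
import cv2
plan([408.5,258.3,140],.168)
s=capture("side")["image"];cv2.imwrite("pics/s11.png",s)
cv2.imwrite("pics/z11.png",cv2.resize(s[100:220,200:360],None,fx=5,fy=5,interpolation=cv2.INTER_CUBIC))
E
```

```text
t 18.12 pos [407.4 258.1 139.8] rpy [3.1414e+00 8.0000e-04 2.9020e-01] F [ 0.41 -0.16 -2.66] w 9.8
world d [1.1 0.2 0.2] tool shift now /60: [ 0.018  0.002 -0.003]
turn total /8deg [0.002 0.006 0.876] ; shift AFTER turn /60: [ 0.018 -0.    -0.003]
```

View pics/z11.png

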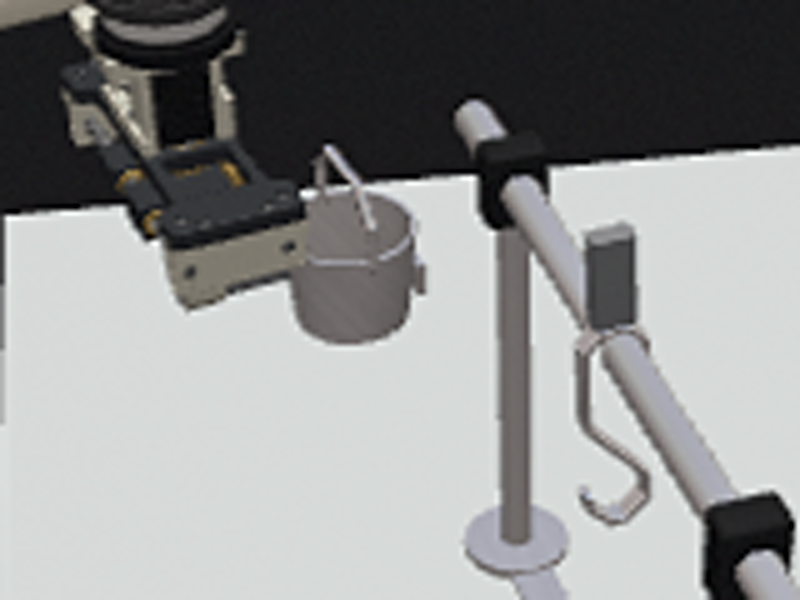

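```bash
python3 - <<'E'
from h import *
import cv2
np.set_printoptions(precision=1,suppress=True)
s=cv2.imread("pics/s11.png")
cv2.imwrite("pics/z11b.png",cv2.resize(s[120:172,250:300],None,fx=11,fy=11,interpolation=cv2.INTER_CUBIC))
for p in((265.87,152.04),(272.37,159.54)): print(pl("side",*p,98))
c,si=np.cos(.29),np.sin(.29)
X=np.array([c,si,0]);Y=np.array([-si,c,0])
g=np.array([408.3,258.3,56])
for y in(-22,0,22): print("pred0",proj("side",g+92*X+y*Y+[0,0,42]))
g=np.array([407.6,258.2,136.8])
for y in(-22,0,22): print("pred1",proj("side",g+92*X+y*Y+[0,0,42]))
print("rim pts", [proj("side",g+(92+40*np.cos(a))*X+40*np.sin(a)*Y+[0,0,4]) for a in (0,np.pi/2,np.pi,-np.pi/2)])
E
```

```text
[486.8 310.6  98. ]
[501.6 269.1  98. ]
pred0 (np.float64(272.9662061489281), np.float64(160.5946552773915))
pred0 (np.float64(270.0284772774815), np.float64(156.68536512168058))
pred0 (np.float64(267.15548361142305), np.float64(152.86221930134775))
pred1 (np.float64(271.28101228630106), np.float64(136.75775117420935))
pred1 (np.float64(268.2419539013609), np.float64(132.96409411886586))
pred1 (np.float64(265.27258748104043), np.float64(129.25743355381374))
rim pts [(np.float64(281.7991649491164), np.float64(141.0423571522385)), (np.float64(263.72240955064825), np.float64(137.5935548841644)), (np.float64(255.89325344026014), np.float64(147.78676635501438)), (np.float64(274.4741125839863), np.float64(151.44891262331402))]
```

View pics/z11b.png

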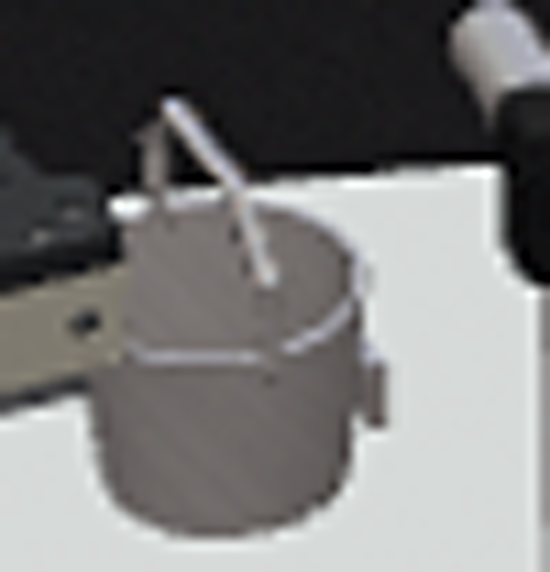

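```bash
python3 - <<'E'
from h import *
import cv2
np.set_printoptions(precision=2,suppress=True)
s=cv2.imread("pics/s9.png")
cv2.imwrite("pics/z9h.png",cv2.resize(s[140:208,308:345],None,fx=11,fy=11,interpolation=cv2.INTER_CUBIC)[:740])
m=lambda a,b:(a/6+232-.42,b/6+140-.42)
P=[(*m(547,388),0,-114),(*m(508,346),-15,-93),(*m(499,268),-17,-52),(*m(588,345),17,-97)]
print(fithook(P,[595.7,10.5,287.0],.168))
E
```

```text
(array([-3.16,  4.33, -0.02]), array([-0.4, -1. ,  0.2,  0.9,  0.8,  0.7, -0.7, -0.7]))
```

View pics/z9h.png

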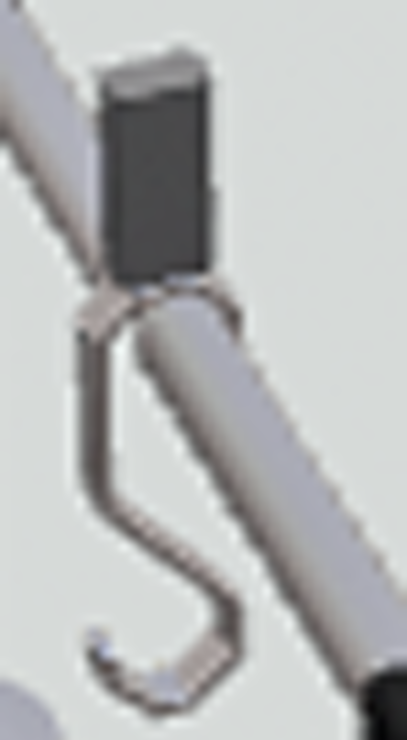

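```bash
python3 - <<'E'
from h import *
np.set_printoptions(precision=2,suppress=True)
Y=Ro.from_euler("z",.168)
k=lambda w:[ (np.array(proj("side",np.array([595.7,10.5,250+w])+Y.apply(v)))-[308,140]+.45)*11 for v in ([0,0,54],[-11,-6,54],[11,-6,54],[-11,-6,4],[11,-6,4],[0,-6,-114],[-15,-6,-93],[-17,-6,-52],[17,-6,-97])]
for w in(0,5):print(np.round(k(w)).tolist())
E
```

```text
[[168.0, 65.0], [127.0, 91.0], [230.0, 71.0], [123.0, 294.0], [223.0, 274.0], [161.0, 716.0], [99.0, 658.0], [93.0, 513.0], [235.0, 641.0]]
[[169.0, 44.0], [128.0, 70.0], [231.0, 50.0], [124.0, 274.0], [223.0, 254.0], [162.0, 699.0], [99.0, 641.0], [93.0, 495.0], [235.0, 624.0]]
```

The pail matches the predicted pose with no tilt, and its bail ends are where expected. The hook's curl is at its home prediction (observed zoom y 716, predicted 716). I'll bring the pail round, keeping back from the +y post.

carry_out(xyz=[[0,0,0],[0,0,0],[-0.1,0.3,0],[-0.2,0.5,0],[-0.2,0.5,0],[-0.15,0.5,0],[-0.075,0.245,0]], dr=[[0,0,0.44],[0,0,0.436],[0,0,0],[0,0,0],[0,0,0],[0,0,0],[0,0,0]])

```text
time: 19.05
tool_pos: [384.6, 128.2, 139.9]
tcp_rot: [3.141, 0.001, 0.167]
contact_force: [-0.4, -0.6, -2.7]
grip_width: 9.6
```

carry_out(xyz=[[-0.05,0.3,0],[-0.07,0.5,0],[-0.07,0.5,0],[-0.07,0.5,0],[-0.05,0.45,0],[-0.035,0.29,0],[0,0,0],[0,0,0]], dr=[[0,0,0],[0,0,0],[0,0,0],[0,0,0],[0,0,0],[0,0,0],[0,0,0],[0,0,0]])

```text
time: 20.05
tool_pos: [390.3, -23.3, 140.1]
tcp_rot: [-3.141, 0.0, 0.168]
contact_force: [-0.2, 0.5, -3.6]
grip_width: 9.9
```

```bash
python3 - <<'E'
from h import *
plan([461.1,-12.3,127],.168)
E
```

```text
t 20.05 pos [390.3 -23.3 140.1] rpy [-3.1413e+00  4.0000e-04  1.6810e-01] F [-0.21  0.49 -3.65] w 9.9
world d [ 70.8  11.  -13.1] tool shift now /60: [1.195 0.017 0.218]
turn total /8deg [-0.002  0.003  0.001] ; shift AFTER turn /60: [1.195 0.017 0.218]
```

carry_out(xyz=[[0.15,0.003,0.05],[0.25,0.004,0.06],[0.3,0.004,0.06],[0.25,0.004,0.05],[0.15,0.002,0],[0.1,0,0],[0,0,0],[0,0,0]], dr=[[0,0,0],[0,0,0],[0,0,0],[0,0,0],[0,0,0],[0,0,0],[0,0,0],[0,0,0]])

```text
time: 21.05
tool_pos: [461.3, -12.7, 127.1]
tcp_rot: [3.142, 0.0, 0.168]
contact_force: [-1.2, 0.3, -2.0]
grip_width: 10.1
```

```bash
python3 - <<'E'
from h import *
from plant import capture
import cv2
plan([503.5,-5.1,127],.168)
s=capture("side")["image"];cv2.imwrite("pics/s12.png",s)
cv2.imwrite("pics/z12.png",cv2.resize(s[140:225,260:350],None,fx=7,fy=7,interpolation=cv2.INTER_CUBIC))
E
```

```text
t 21.05 pos [461.3 -12.7 127.1] rpy [3.1416e+00 3.0000e-04 1.6790e-01] F [-1.21  0.3  -2.03] w 10.1
world d [42.2  7.6 -0.1] tool shift now /60: [ 0.715 -0.007  0.001]
turn total /8deg [ 0.     0.002 -0.001] ; shift AFTER turn /60: [ 0.715 -0.007  0.001]
```

View pics/z12.png

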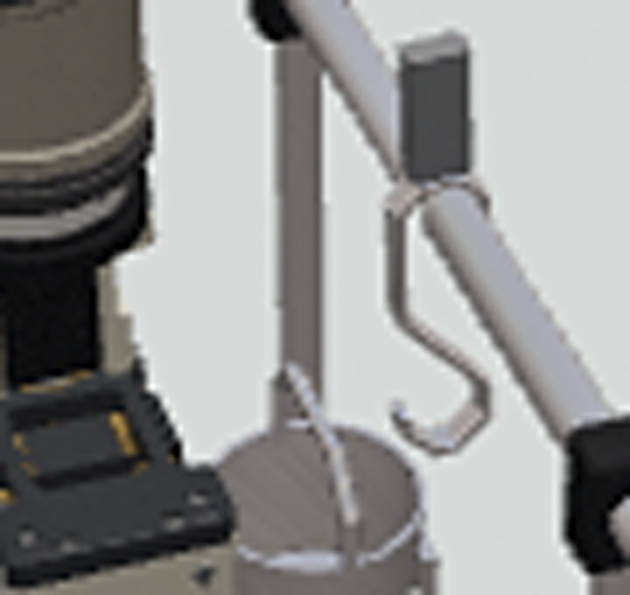

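```bash
cat >> h.py <<'E'
def bail(tcp,yaw,off,k):
    X=np.array([np.cos(yaw),np.sin(yaw),0]);Y=np.array([-X[1],X[0],0]);g=np.array(tcp,float)+[0,0,-3]
    for y in(22,0,-22): print("bail y",y,np.round((np.array(proj("side",g+92*X+y*Y+[0,0,42]))-off+.43)*k))
E
python3 - <<'E'
from h import *
import cv2
bail([461.3,-12.5,127.1],.168,[260,140],7)
s=cv2.imread("pics/s12.png");cv2.imwrite("pics/z12b.png",cv2.resize(s[185:220,290:340],None,fx=16,fy=16,interpolation=cv2.INTER_CUBIC))
bail([461.3,-12.5,127.1],.168,[290,185],16)
E
```

```text
bail y 22 [292. 368.]
bail y 0 [312. 406.]
bail y -22 [334. 446.]
bail y 22 [187. 120.]
bail y 0 [234. 208.]
bail y -22 [283. 299.]
```

View pics/z12b.png

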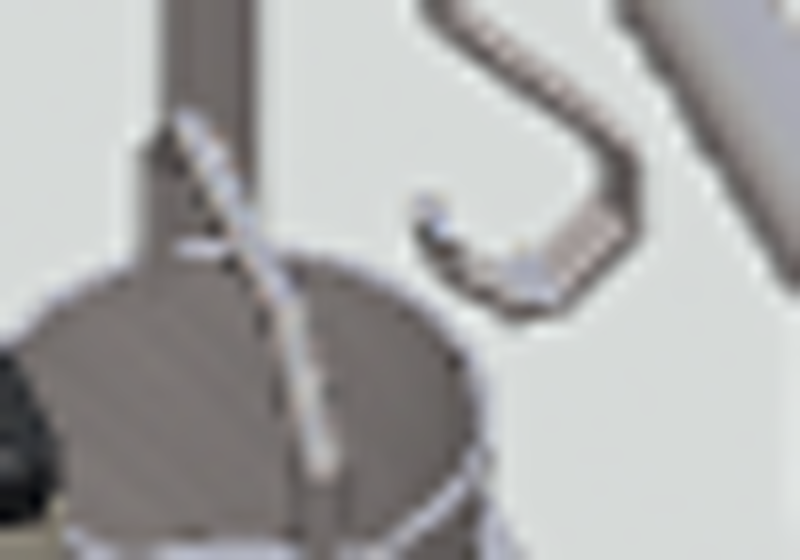

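```bash
python3 - <<'E'
from h import *
Y=Ro.from_euler("z",.168)
C=np.array([595.7,10.5,140])+Y.apply([.5,0,0])
for n,v in(("tip -y",[-15,-6,17]),("tip +y",[-15,6,17]),("curl in -y",[0,-6,0]),("curl in +y",[0,6,0]),("bottom out -y",[0,-6,-4]),("right -y",[17,-6,13])):
    print(n,np.round((np.array(proj("side",C+Y.apply(v)))-[290,185]+.46)*16))
E
```

```text
tip -y [435. 237.]
tip +y [408. 189.]
curl in -y [526. 301.]
curl in +y [499. 253.]
bottom out -y [526. 321.]
right -y [633. 212.]
```

Both the bail and the curl match their predicted pixels within about 1 px. I'll advance the bail over the tip.

carry_out(xyz=[[0.08,0,0],[0.13,0,0],[0.15,0,0],[0.15,0,0],[0.12,0,0],[0.08,0,0],[0,0,0],[0,0,0]], dr=[[0,0,0],[0,0,0],[0,0,0],[0,0,0],[0,0,0],[0,0,0],[0,0,0],[0,0,0]])

```text
time: 22.1
tool_pos: [503.4, -5.5, 126.9]
tcp_rot: [-3.142, 0.001, 0.168]
contact_force: [0.4, -0.4, -1.6]
grip_width: 9.7
```

```bash
python3 - <<'E'
from h import *
from plant import capture
import cv2
plan([503.5,-5.1,127],.168)
s=capture("side")["image"];cv2.imwrite("pics/s13.png",s)
cv2.imwrite("pics/z13.png",cv2.resize(s[155:225,290:350],None,fx=8,fy=8,interpolation=cv2.INTER_CUBIC))
bail([503.5,-5.1,127],.168,[290,155],8)
E
```

```text
t 22.1 pos [503.4  -5.5 126.9] rpy [-3.1415e+00  5.0000e-04  1.6800e-01] F [ 0.45 -0.4  -1.6 ] w 9.7
world d [0.1 0.4 0.1] tool shift now /60: [ 0.003 -0.006 -0.001]
turn total /8deg [-0.     0.004 -0.   ] ; shift AFTER turn /60: [ 0.003 -0.006 -0.001]
bail y 22 [226. 271.]
bail y 0 [251. 314.]
bail y -22 [277. 358.]
```

View pics/z13.png

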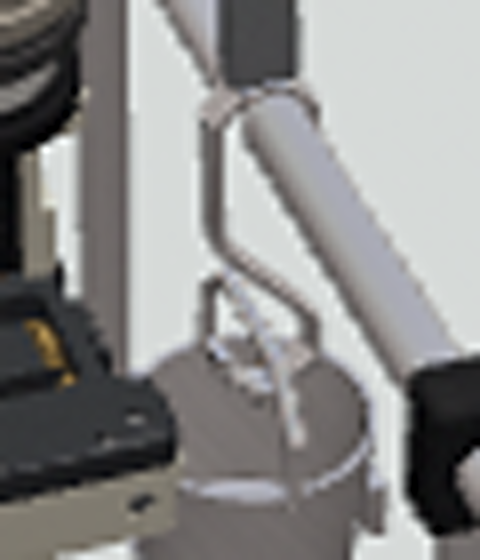

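The bail passes through the curl's opening, in front of the shank and clear of the tip at zoom (215,345). I'll lower it.

carry_out(xyz=[[0,0,0.06],[0,0,0.09],[0,0,0.09],[0,0,0.06],[0,0,0],[0,0,0]], dr=[[0,0,0],[0,0,0],[0,0,0],[0,0,0],[0,0,0],[0,0,0]])

```text
time: 22.9
tool_pos: [503.8, -5.5, 109.1]
tcp_rot: [3.141, -0.0, 0.168]
contact_force: [0.2, 0.2, -2.5]
grip_width: 10.0
```

carry_out(xyz=[[0,0,0.033],[0,0,0],[0,0,0]], dr=[[0,0,0],[0,0,0],[0,0,0]])

```text
time: 23.28
tool_pos: [503.7, -5.5, 107.1]
tcp_rot: [3.141, -0.0, 0.168]
contact_force: [-0.9, -0.0, -1.6]
grip_width: 9.7
```

carry_out(xyz=[[0,0,0.033],[0,0,0],[0,0,0]], dr=[[0,0,0],[0,0,0],[0,0,0]])

```text
time: 23.65
tool_pos: [503.7, -5.5, 105.0]
tcp_rot: [3.142, 0.0, 0.168]
contact_force: [0.3, 0.0, -2.0]
grip_width: 10.0
```

carry_out(xyz=[[0,0,0.033],[0,0,0],[0,0,0]], dr=[[0,0,0],[0,0,0],[0,0,0]])

```text
time: 24.02
tool_pos: [503.8, -5.5, 103.2]
tcp_rot: [3.141, -0.0, 0.168]
contact_force: [0.5, -0.7, -1.5]
grip_width: 9.8
```

carry_out(xyz=[[0,0,0.025],[0,0,0],[0,0,0]], dr=[[0,0,0],[0,0,0],[0,0,0]])

```text
time: 24.4
tool_pos: [503.9, -5.5, 101.8]
tcp_rot: [3.141, -0.001, 0.168]
contact_force: [-0.1, 0.2, 1.0]
grip_width: 9.7
```

carry_out(xyz=[[0,0,0.025],[0,0,0],[0,0,0]], dr=[[0,0,0],[0,0,0],[0,0,0]])

```text
time: 24.78
tool_pos: [503.9, -5.6, 100.3]
tcp_rot: [3.141, -0.001, 0.168]
contact_force: [1.2, -0.4, 1.6]
grip_width: 9.5
```

```bash
python3 - <<'E'
from h import *
from plant import capture
import cv2
plan([503.5,-5.1,127],.168)
s=capture("side")["image"];cv2.imwrite("pics/s14.png",s)
cv2.imwrite("pics/z14.png",cv2.resize(s[155:225,290:350],None,fx=8,fy=8,interpolation=cv2.INTER_CUBIC))
E
```

```text
t 24.77 pos [503.9  -5.6 100.3] rpy [ 3.1413e+00 -6.0000e-04  1.6800e-01] F [ 1.19 -0.37  1.59] w 9.5
world d [-0.4  0.5 26.7] tool shift now /60: [-0.005 -0.009 -0.446]
turn total /8deg [ 0.002 -0.004 -0.   ] ; shift AFTER turn /60: [-0.006 -0.009 -0.446]
```

View pics/z14.png

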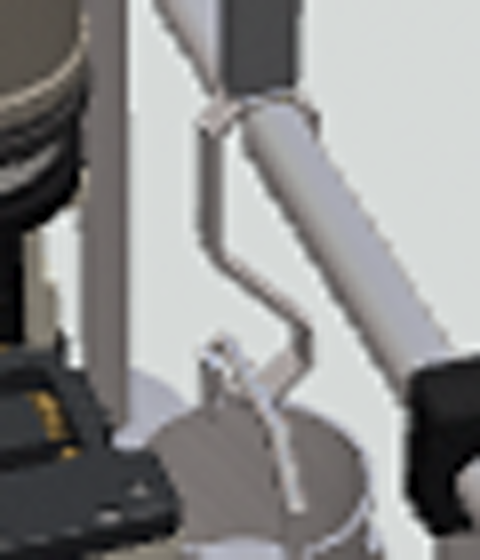

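carry_out(xyz=[[0,0,-0.018],[0,0,0],[0,0,0],[0,0,0]], dr=[[0,0,0],[0,0,0],[0,0,0],[0,0,0]])

```text
time: 25.32
tool_pos: [503.7, -5.5, 101.1]
tcp_rot: [3.142, 0.0, 0.168]
contact_force: [-0.2, 0.6, 1.4]
grip_width: 9.9
```

carry_out(xyz=[[0,0,0],[0,0,0],[0,0,0],[0,0,0],[0,0,0],[0,0,0],[0,0,0],[0,0,0]], dr=[[0,0,0],[0,0,0],[0,0,0],[0,0,0],[0,0,0],[0,0,0],[0,0,0],[0,0,0]], gripper=0)

```text
time: 26.32
tool_pos: [503.7, -5.5, 101.2]
tcp_rot: [3.141, -0.0, 0.168]
contact_force: [-0.1, 0.4, 0.5]
grip_width: 45.9
```

```bash
python3 - <<'E'
from h import *
from plant import capture
import cv2
plan([503.5,-5.1,127],.168)
s=capture("side")["image"];cv2.imwrite("pics/s15.png",s)
cv2.imwrite("pics/z15.png",cv2.resize(s[135:235,260:360],None,fx=6,fy=6,interpolation=cv2.INTER_CUBIC))
E
```

```text
t 26.32 pos [503.7  -5.5 101.2] rpy [ 3.1415 -0.      0.1679] F [-0.06  0.36  0.46] w 45.9
world d [-0.2  0.4 25.8] tool shift now /60: [-0.002 -0.008 -0.43 ]
turn total /8deg [ 0.001 -0.    -0.   ] ; shift AFTER turn /60: [-0.002 -0.008 -0.43 ]
```

View pics/z15.png

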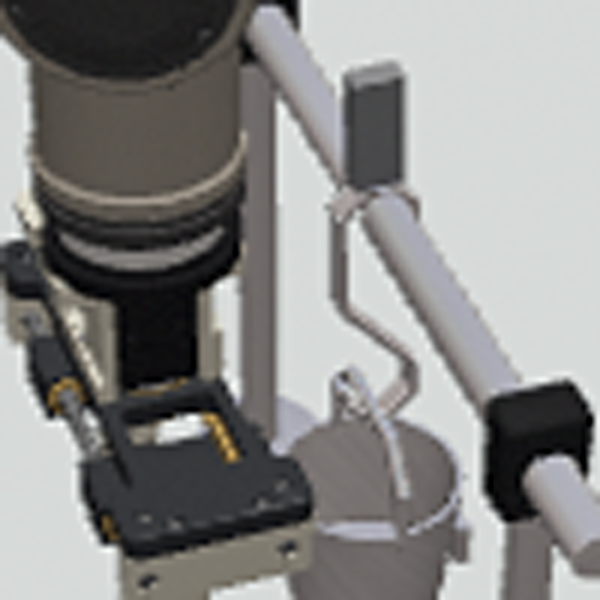

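The pail hangs in the curl with the lug free. I'll wait, then withdraw straight up and back.

carry_out(xyz=[[0,0,-0.1],[0,0,-0.2],[0,0,-0.3],[0,0,-0.4],[0,0,-0.2],[-0.3,0,0],[-0.6,0,0],[-0.6,0,0]], dr=[[0,0,0],[0,0,0],[0,0,0],[0,0,0],[0,0,0],[0,0,0],[0,0,0],[0,0,0]])

```text
time: 27.38
tool_pos: [413.9, -20.6, 173.2]
tcp_rot: [3.141, 0.0, 0.168]
contact_force: [0.1, 0.1, -0.4]
grip_width: 45.9
```

carry_out(xyz=[[0,0,0],[0,0,0],[0,0,0],[0,0,0],[0,0,0],[0,0,0],[0,0,0],[0,0,0]], dr=[[0,0,0],[0,0,0],[0,0,0],[0,0,0],[0,0,0],[0,0,0],[0,0,0],[0,0,0]])

```text
time: 28.38
tool_pos: [415.0, -20.6, 173.2]
tcp_rot: [3.142, -0.0, 0.168]
contact_force: [-0.0, -0.4, -0.2]
grip_width: 45.9
```

```bash
python3 - <<'E'
from h import *
from plant import capture
import cv2
plan([503.5,-5.1,127],.168)
s=capture("side")["image"];cv2.imwrite("pics/s16.png",s)
cv2.imwrite("pics/z16.png",cv2.resize(s[135:235,250:370],None,fx=6,fy=6,interpolation=cv2.INTER_CUBIC))
cv2.imwrite("pics/t16.png",capture("top")["image"])
E
```

```text
t 28.38 pos [415.  -20.6 173.2] rpy [ 3.1415 -0.      0.1679] F [-0.   -0.43 -0.2 ] w 45.9
world d [ 88.5  15.5 -46.2] tool shift now /60: [ 1.498 -0.007  0.77 ]
turn total /8deg [ 0. -0. -0.] ; shift AFTER turn /60: [ 1.498 -0.007  0.769]
```

View pics/z16.png

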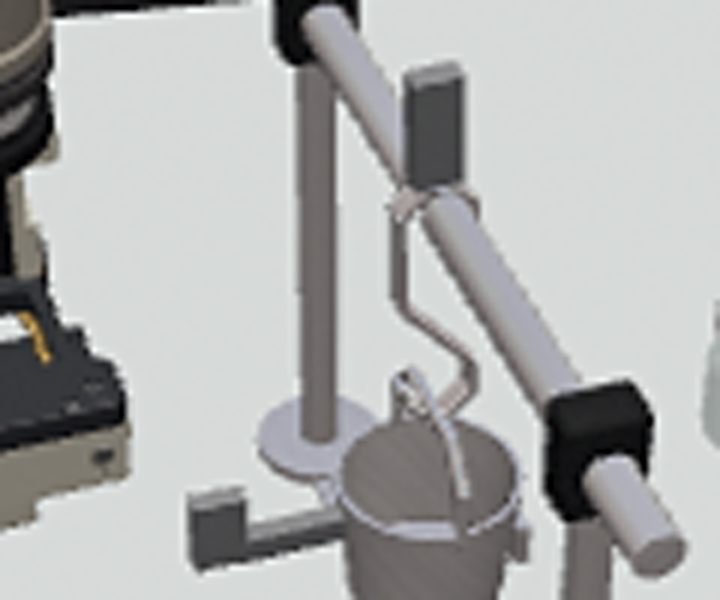

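View pics/t16.png

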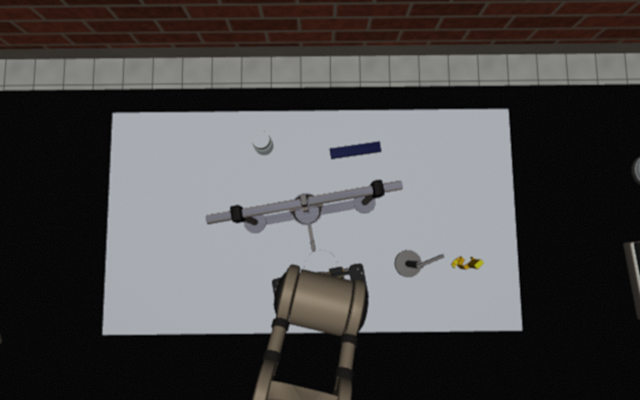

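carry_out(xyz=[[0,0,-0.3],[0,0,-0.3],[0,0,0],[0,0,0],[0,0,0],[0,0,0],[0,0,0],[0,0,0]], dr=[[0,0,0],[0,0,0],[0,0,0],[0,0,0],[0,0,0],[0,0,0],[0,0,0],[0,0,0]])

```text
time: 29.48
tool_pos: [415.0, -20.6, 209.1]
tcp_rot: [3.142, 0.0, 0.168]
contact_force: [-0.6, -0.6, -0.4]
grip_width: 45.6
```

```bash
python3 - <<'E'
from h import *
from plant import capture
import cv2
s=capture("side")["image"];t=capture("top")["image"]
a=cv2.imread("pics/s16.png")
d=cv2.absdiff(s,a)[130:240,275:350].max(2); print("motion px>25:",(d>25).sum(),d.max())
b=cv2.imread("pics/top0.png"); d=cv2.absdiff(t,b).max(2); print("jar/comb diff",d[125:165,245:280].max(),d[135:165,325:390].max())
Y=Ro.from_euler("z",.168); C=np.array([596.2,10.6,138.5])
for n,v in (("lug top c",[-92,0,3-42+18]),("bail +y",[0,22,3]),("bail -y",[0,-22,3]),("rim +x",[40,0,-35]),("rim -x",[-40,0,-35])):
    for p in (0,.15,-.15):
        w=Ro.from_euler("y",p).apply(np.array(v)-[0,0,3])+[0,0,3]
        print(n,p,np.round((np.array(proj("side",C+Y.apply(w)))-[250,135]+.42)*6))
E
```

```text
motion px>25: 0 6
jar/comb diff 9 9
lug top c 0 [218. 495.]
lug top c 0.15 [211. 470.]
lug top c -0.15 [230. 517.]
bail +y 0 [413. 368.]
bail +y 0.15 [413. 368.]
bail +y -0.15 [413. 368.]
bail -y 0 [451. 434.]
bail -y 0.15 [451. 434.]
bail -y -0.15 [451. 434.]
rim +x 0 [519. 450.]
rim +x 0.15 [505. 463.]
rim +x -0.15 [531. 435.]
rim -x 0 [339. 492.]
rim -x 0.15 [327. 483.]
rim -x -0.15 [353. 498.]
```

```bash
python3 -c "
from plant import close_job
print(close_job())"
```

```text
the job is handed in; nothing more can be done
None
```

The S-hook is home in the rail's neck and let go, and the pail hangs by its bail in the lower curl. I handed the job in at about 29.5 s of the 72 s allowed; it reports no verdict.

- **Hook:** I found the neck by sight at about 9 mm from mid-span on the stand's +y side. I confirmed it by feel: pushing along the rail met the shoulder at about 6 N without the hook rising. The hook had tipped about 0.145 rad in the grip, so I tilted the tool to stand it upright before lowering.
- **Forces:** The contact forces I read stayed at about 6 N or less on the rail and about 4 N of pail on hook.
- **Last checks:** The lug and bail ends sat within about 1 px of an upright, seated pail. Two pictures 1.1 s apart showed no movement. The jar and comb were unchanged from the start, and the arm was clear of everything.
- **Not checked or in disagreement:** I did not compare the dish with its starting picture, because the arm hid it in the last top view; nothing was moved near it. One rough fit of the hung hook put its crest about 4 mm too high. The tab, the lower curl and the shoulder contact all pointed to home, so I took that fit as pixel noise.

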